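# Set an assembly jig's sliding stop by walking a spacer block end over end

## Task

Set the assembly jig's sliding stop for three bays, with a batten's thickness between one bay and the next, by stepping off the short spacer block: slide it square against the fixed stop, then walk it end over end along the middle of the bed - stand it up on its far end (where a batten would be), lay it gently over into the second bay, then stand it on its other end and lay it over into the third. Never lift it clear of the bed, let it fall, or shift it from its place along the bed. Then slide the stop up until it just touches the far end of the block and leave both there, with the other things on the bench undisturbed.

Things in the scene. Friction and masses are not known exactly. Their poses are not given: they have to be found in the camera images.
- jig: Jig fixed on the bench: wooden bed 90 mm wide, 640 long, 18 thick, with a dark wooden stop on top near each end. Origin: centre of the bed's underside; y runs along the bed towards the fixed stop, x across, z up; bed top at z = 18 mm. The fixed stop (two screws in its top; 80 mm across the bed, 32 thick, 26 above the bed) has its face at y = +280 mm. The bed may lie turned by some degrees.
- stop (a joint): Sliding stop: dark wooden block 80 mm across the bed, 32 thick, 26 tall above the bed, wing nut on top (42 mm long, 19 tall, 16 mm behind the face). Slides stiffly (about 3 N), stays where left; push it from behind or pinch the nut. Value 0 to 0.16 m grows towards the fixed stop; its face is at jig y = -0.280 + value. Three bays and two thicknesses make 440 mm from the fixed face, value 0.12.
- stop_face (a point): Centre of the sliding stop's working face (the face towards the fixed stop), 13 mm above the bed. Axes as the jig's.
- block: Spacer block: loose pale batten offcut, 120 mm long, 40x40 mm, 0.16 kg, square-ended; stands on either end. Origin at its centre; y along its length, z up at the start. Starts lying roughly along the bed, 10 to 45 mm short of the fixed stop, +y end towards it. Walked, its centre lies at jig y = +220, stands at +140, lies at +60, stands at -20, lies at -100 mm, near jig x = 0.
- block_a (a point): Centre of the block's +y end face (the end that starts next to the fixed stop), 60 mm from its centre.
- block_b (a point): Centre of the block's -y end face, 60 mm from its centre.
- hammer: Bystander: ball-pein hammer, 300 mm long, lying on the bench beyond the jig. Leave alone.
- screw_box: Bystander: small pale cardboard box, 72x107x43 mm, on the bench beyond the jig. Leave alone.
- batten_1: Bystander: pale wooden batten 340x40x40 mm lying beyond the jig, the nearer of two. Origin under its middle. Leave alone.
- batten_2: Bystander: the farther of the two battens, same size. Leave alone.
There are look-alikes about, which are no part of the job. Of the things shaped like the block, the wooden one is meant.

How it is judged:
On the way, in this order (a step that is already met when the one before it is completed fails the run):
1. the block lies square against the fixed stop (within 6 mm) (y of block in the frame of jig between 0.214 and 0.226 m and x of block in the frame of jig between -0.02 and 0.02 m and z of each of block_a, block_b in the frame of jig below 0.042 m and angle between the y axis of block and the y axis of jig, either way round below 0.1 rad), for 0.1 s.
2. the block stands on its far end, beside where it lay (within 12 mm) (y of block in the frame of jig between 0.128 and 0.152 m and x of block in the frame of jig between -0.02 and 0.02 m and angle between block's own y axis and vertical below 0.12 rad and z of block_b in the frame of jig below 0.026 m), for 0.1 s.
3. the block has been laid over and lies in the second bay (within 12 mm), turned end for end (y of block in the frame of jig between 0.048 and 0.072 m and x of block in the frame of jig between -0.02 and 0.02 m and z of each of block_a, block_b in the frame of jig below 0.042 m and angle between the y axis of block and the y axis of jig, either way round below 0.1 rad and y of block_a in the frame of jig below 0.03 m), for 0.1 s.
4. the block stands on its other end at the far end of the second bay (within 12 mm) (y of block in the frame of jig between -0.032 and -0.008 m and x of block in the frame of jig between -0.02 and 0.02 m and angle between block's own y axis and vertical above 3.02 rad and z of block_a in the frame of jig below 0.026 m), for 0.1 s.
5. the block has been laid over again and lies in the third bay (within 12 mm) (y of block in the frame of jig between -0.112 and -0.088 m and x of block in the frame of jig between -0.02 and 0.02 m and z of each of block_a, block_b in the frame of jig below 0.042 m and angle between the y axis of block and the y axis of jig, either way round below 0.1 rad and y of block_b in the frame of jig below -0.13 m), for 0.1 s.
At the end, for the whole second after the job is handed in: The block lies flat along the bed in the third bay: centre within 10 mm of jig y = -100 mm and 20 mm of the middle line, within 0.1 rad of the bed's direction. The sliding stop's face is 440 mm (within 10) from the fixed face and within 5 mm of the block's end. Both at rest (y of block in the frame of jig between -0.11 and -0.09 m and x of block in the frame of jig between -0.02 and 0.02 m and z of each of block_a, block_b in the frame of jig below 0.042 m and angle between the y axis of block and the y axis of jig, either way round below 0.1 rad and y of block_b in the frame of jig below -0.14 m and value of joint stop between 0.11 and 0.13 m and y of block_b in the frame of stop_face between -0.003 and 0.005 m and linear speed of block below 0.01 m/s and velocity of joint stop between -0.005 and 0.005 m/s); the robot touches nothing.
It fails at once if the block is lifted clear of the bed (both ends more than 20 mm up) or comes off it (z of each of block_a, block_b in the frame of jig above 0.058 m or z of block in the frame of jig below 0.025 m).
It fails at once if the block falls or is dropped (it turns faster than 6 rad/s) (angular speed of block above 6 rad/s).
It fails at once if a bystander is moved by more than 20 mm (distance of any of hammer, screw_box, batten_1, batten_2 from where it was at the start of the episode above 0.02 m).
It also fails if it takes over 72 s, if anything falls off the work surface, if the arm or the gripper's body presses on something with over 40 N, if the wrist force passes 120 N, or if a joint passes its speed limit or range.

## Robot

A 6-joint arm with a two-finger parallel gripper is mounted at the origin on a cart in front of the work surface, level with it; the furniture and walls round the work are solid. World frame = base frame: x ahead of the robot, y to its left, z up, the work surface at z = 0. Lengths are in m, angles in rad, forces in N, time in s.
With the tool pointing down it reaches from about 0.3 to 0.75 m from the base axis. Payload 8.5 kg.
Tool frame: the origin (TCP) lies midway between the tips of the shut fingers; the grasp point (between the pads) lies 19 mm behind it; z points along the fingers, y is the line along which they close (so a half turn about z gives the same grasp; the last joint's range is limited). The gripper opens to 88 mm and grips with 3 to 60 N. Pads are 18 mm wide; open, the fingers measure 123 mm over their backs; the gripper's body (75 mm by 187 mm) begins 45 mm behind the grasp point.
Start: joints at [0.983, 0.381, 1.297, -0, 1.464, -0.215], TCP at [0.2, 0.512, 0.239] pointing down, gripper open.
Joint ranges: [-3.11, 3.11], [-0.89, 2.33], [0.22, 2.48], [-1.42, 4.56], [0.17, 2.85], [-2.88, 2.88]. Speed limits (rad/s): [2.39, 2.39, 3.14, 3.14, 3.14, 3.14].

## Interface

Orientations are given as a 3x3 rotation matrix whose columns are the frame's x, y, z axes.
In Python, from cell import robot gives the robot as it stands.
- The arm moves only by the tool play_rows, never from a script. Its argument "steps" is a list of rows, each a list of 7 numbers: the shift along the tool's x, y, z in mm, then the turn, a rotation vector about the tool's x, y, z in rad, then the opening, from 0 (shut) to 1 (fully open). In form: [[tx, ty, tz, rx, ry, rz, hand], ...]. A call has 1 to 8 rows; each row is the pose to reach, as a shift and turn from the pose commanded when the call began, along the tool's axes at that moment; what a row does not reach only later rows make up. A row lasts 1/12 s, in which the tool goes at most 41.7 mm and 7.16 degrees, less where a joint would pass 70% of its speed; a pose out of reach is approached as far as the arm can. A call with a gripper value outside its range is refused whole. The fingers move at their own pace and stop on an object; "squeeze" is the grip in N (left out, the last holds). Time passes only in rows, so rows that repeat a pose let the fingers close. It gives the time, the measured TCP pose, the force, the opening and the grip force at its end, in the units of the state.
- robot.get_state(): the state, without advancing time (a new reading comes with each control period).
- robot.grab_frame(name): name is "scene" or "top" or "wrist"; returns the picture (420x560x3 uint8, blue, green, red); there is no depth.
- robot.camera_params(name): a dict with "fovy" (degrees; the focal length in pixels is half the picture's height over the tangent of half this angle, whatever the lens; pixels are square), "cx", "cy" (the principal point, pixels), "R" (3x3) and "t" (3): a world point X has camera coordinates R X + t. Camera axes: x right, y down, z forward; pixel columns grow to the right and rows downward; lengths in m; the calibration is good to about 2 mm. The wrist camera is an equidistant fisheye: a pixel r from the principal point sees the ray r / f radians off the axis. A picture is of the moment at which its call begins: read the wrist's pose just before it. camera_params takes no time and is no camera call; for the wrist camera it gives the pose at the moment of the call.
- robot.sign_off(): hands the job in; it is judged then, once.
Trained networks look in the newest picture that a camera, given by its name, has taken for a name from the list of things; names that differ only in an ending like _2 or _b are one class to them, and where a whole thing is asked for, a point or a joint stands for the part that bears it (a point fixed in the world has none). Each returns a list of dicts, best first, with "score" (0 to 1); they miss things now and then, are a little off and sometimes report something else, mostly with a low value. They report only what shows in the picture. A call takes as long as a camera call. They do not tell look-alikes from the thing itself.
- robot.recognise(camera, name): "at" ([column, row] in pixels, amid what is visible of it).
The state is a dict: "clock": time; "joint_positions": joint angles; "joint_velocities": joint speeds; "joint_torque": joint torques, N m; "ee_pos": TCP position; "eef_rot": TCP orientation; "contact_force": force on the tool from outside, world axes, zero at the start; "torque": the same for the moment, N m; "finger_gap": finger opening in m; "finger_force": force on a finger pad.
Only numpy, scipy, OpenCV 4.12 (cv2) and the standard library are available. Lean on these libraries where they do the work, as an engineer would, in place of code of your own. Each camera call takes 0.05 s, during which the arm holds its last target. There are 200 camera calls.

## Working session

There is one attempt and no reset: what is moved stays moved. The work goes in short steps, Python scripts to look and compute and a tool call to move; the robot and the scene stay as the last step left them, time stands still between calls to the robot, and variables do not carry over. Pictures are saved under pics/ and viewed, at most 10 in all, crops included, and the job is handed in when it is done.

Besides the shell and the picture viewer there is one more tool, called as name([rows], argument=value, ...), one row to a line, values as JSON. play_rows: Moves the arm, as the interface text tells. Its arguments: {"type":"object","properties":{"steps":{"type":"array"},"squeeze":{"type":"number"}},"required":["steps"]}

```bash
ls; mkdir -p pics; cat > h.py <<'E'
import numpy as np, cv2
from cell import robot
def ray(cam,px):
    p=robot.camera_params(cam) if isinstance(cam,str) else cam
    R=np.array(p["R"]);t=np.array(p["t"]);f=210/np.tan(np.radians(p["fovy"])/2)
    d=np.array([px[0]-p["cx"],px[1]-p["cy"]])/f
    if cam=="wrist":
        r=np.linalg.norm(d); v=np.r_[d/r*np.sin(r),np.cos(r)] if r>0 else np.array([0,0,1.])
    else: v=np.r_[d,1]
    return -R.T@t, R.T@v
def at(cam,px,z):
    o,d=ray(cam,px); return o+d*(z-o[2])/d[2]
def proj(cam,X):
    p=robot.camera_params(cam);f=210/np.tan(np.radians(p["fovy"])/2)
    c=np.array(p["R"])@X+np.array(p["t"])
    if cam=="wrist":
        n=np.linalg.norm(c[:2]);s=np.arctan2(n,c[2])/n*f
    else: s=f/c[2]
    return np.array([p["cx"]+c[0]*s,p["cy"]+c[1]*s])
E
python3 - <<'E'
from h import *
np.set_printoptions(precision=4,suppress=True)
a=robot.grab_frame("scene");b=robot.grab_frame("top")
cv2.imwrite("pics/scene.png",a);cv2.imwrite("pics/top.png",b)
for n in ["jig","stop","stop_face","block","block_a","screw_box","hammer","batten_1"]:
    for d in robot.recognise("top",n): print(n,np.round(d["at"]),round(d["score"],2),at("top",d["at"],0.03))
for c in ["scene","top"]: p=robot.camera_params(c);print(p)
print(robot.get_state())
E
```

```text
pics
stop [378. 256.] 0.71 [ 0.4696 -0.2346  0.03  ]
stop_face [381. 258.] 0.94 [ 0.4643 -0.2413  0.03  ]
block [191. 239.] 0.6 [0.5068 0.2307 0.03  ]
block [191. 319.] 0.58 [0.3121 0.2219 0.03  ]
block_a [191. 239.] 0.6 [0.5068 0.2307 0.03  ]
block_a [191. 319.] 0.58 [0.3121 0.2219 0.03  ]
screw_box [310. 159.] 0.81 [ 0.713  -0.0672  0.03  ]
screw_box [382. 255.] 0.66 [ 0.4731 -0.2429  0.03  ]
hammer [398. 152.] 0.94 [ 0.7314 -0.2888  0.03  ]
batten_1 [202. 155.] 0.97 [0.7232 0.2089 0.03  ]
batten_1 [220. 132.] 0.69 [0.7838 0.1637 0.03  ]
{'fovy': 48.165270646910045, 'cx': 277.65875058740835, 'cy': 214.73343353249192, 'R': array([[ 0.5758, -0.8171,  0.0272],
       [-0.3508, -0.277 , -0.8945],
       [ 0.7385,  0.5055, -0.4462]]), 't': array([-0.3277,  0.2511,  0.6646])}
{'fovy': 57.73180009848938, 'cx': 276.8063884752395, 'cy': 214.60887119939028, 'R': array([[ 0.0093, -0.9997, -0.0208],
       [-0.9936, -0.0069, -0.1127],
       [ 0.1126,  0.0218, -0.9934]]), 't': array([0.0112, 0.5705, 0.9193])}
{'clock': 0.5, 'joint_positions': array([ 0.9827,  0.3806,  1.2975,  0.    ,  1.4636, -0.2154]), 'joint_velocities': array([-0.0002,  0.0003,  0.0001,  0.    , -0.0014, -0.0014]), 'joint_torque': array([ -0.0016, -43.7517, -22.4611,   0.0713,   0.0316,  -0.    ]), 'ee_pos': array([0.2003, 0.5122, 0.2387]), 'eef_rot': array([[-0.9313,  0.3642, -0.0001],
       [ 0.3642,  0.9313, -0.0001],
       [ 0.    , -0.0001, -1.    ]]), 'contact_force': array([ 0.2366, -0.0909,  0.0292]), 'torque': array([-0.0092, -0.0016,  0.0204]), 'finger_force': 0.0, 'finger_gap': 0.08815289204233423}
```

```bash
python3 - <<'E'
import cv2
b=cv2.imread("pics/top.png")
cv2.imwrite("pics/topcrop.png",cv2.resize(b[110:350,130:430],(750,600),interpolation=cv2.INTER_CUBIC))
E
```

```text
(no output)
```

View pics/scene.png

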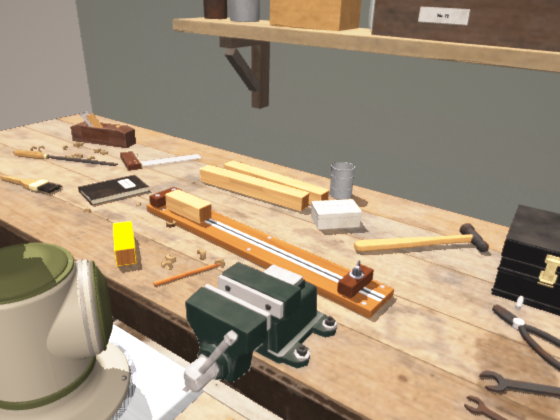

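View pics/topcrop.png

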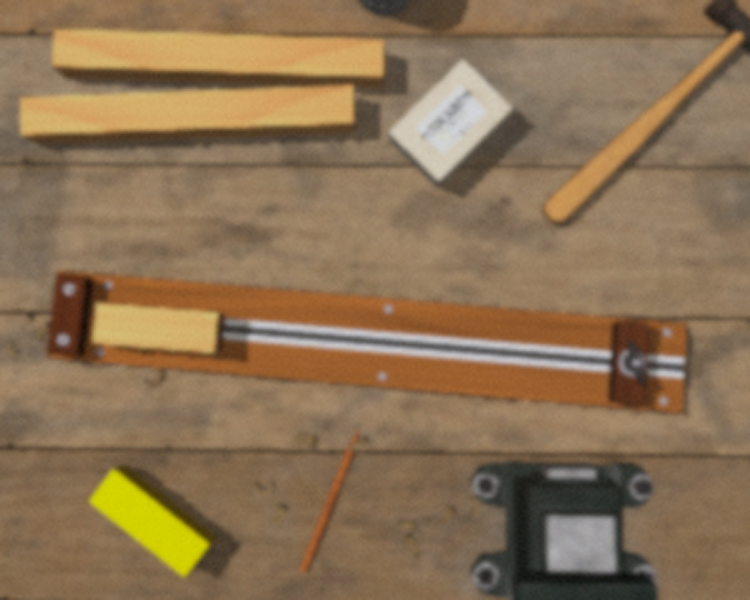

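The wooden spacer is the pale block on the bed at top px (192,241). The look-alikes are the bright yellow block at (190,319), off the jig, and the two long battens at (205,155) and (217,132). A vise stands in front of the stop at about (350,320). I take the one on the bed. Next I fit the jig pose.

```bash
python3 - <<'E'
from h import *
np.set_printoptions(precision=4,suppress=True)
b=cv2.imread("pics/top.png")
hsv=cv2.cvtColor(b,cv2.COLOR_BGR2HSV)
for n,(u,v) in dict(bed=(300,235),wood=(250,270),blk=(192,241),stop=(157,237),yel=(190,319),bat=(200,155),stop2=(380,250)).items(): print(n,hsv[v,u])
m=cv2.inRange(hsv,(5,180,90),(14,255,255)); m[:210]=0;m[290:]=0
# long edges: sub-sampled by columns
def edges(c):
    rows=np.where(m[:,c])[0]; return rows.min()-.5,rows.max()+.5
cs=np.arange(225,370,3); E=np.array([edges(c) for c in cs])
o,_=ray("top",(0,0)); print("cam",o)
for k in (0,1):
    P=np.array([at("top",(c,e),0.018) for c,e in zip(cs,E[:,k])])
    p=np.polyfit(P[:,1],P[:,0],1); r=P[:,0]-np.polyval(p,P[:,1]); print("edge x=",p,"rms",r.std())
cv2.imwrite("pics/m.png",m)
rows=[np.where(m[r])[0] for r in range(245,270,3)]
print([(x.min(),x.max()) for x in rows])
mb=cv2.inRange(hsv,(15,60,150),(30,200,255)); mb[:225]=0;mb[262:]=0;mb[:,:155]=0;mb[:,240:]=0
c=max(cv2.findContours(mb,0,2)[0],key=cv2.contourArea); print(cv2.minAreaRect(c))
print([at("top",q,0.058) for q in cv2.boxPoints(cv2.minAreaRect(c))], at("top",cv2.minAreaRect(c)[0],.058))
E
```

```text
bed [ 13 181 156]
wood [ 16  97 158]
blk [ 21 123 211]
stop [ 10 186  93]
yel [ 30 255 210]
bat [ 19 128 212]
stop2 [178  33 115]
cam [ 0.4633 -0.0049  0.9778]
edge x= [0.0797 0.5292] rms 0.00438106222622558
edge x= [0.0806 0.4539] rms 0.009113705679634614
[(np.int64(348), np.int64(374)), (np.int64(220), np.int64(402)), (np.int64(151), np.int64(262)), (np.int64(178), np.int64(289)), (np.int64(212), np.int64(323)), (np.int64(249), np.int64(356)), (np.int64(287), np.int64(395)), (np.int64(320), np.int64(401)), (np.int64(352), np.int64(401))]
((191.47824096679688, 240.3373260498047), (49.15586471557617, 17.801698684692383), 3.6913859844207764)
[array([0.4851, 0.282 , 0.058 ]), array([0.5282, 0.281 , 0.058 ]), array([0.5215, 0.161 , 0.058 ]), array([0.4786, 0.1626, 0.058 ])] [0.5033 0.2215 0.058 ]
```

```bash
python3 - <<'E'
from h import *
from scipy.optimize import least_squares
np.set_printoptions(precision=4,suppress=True)
b=cv2.imread("pics/top.png")
s=cv2.GaussianBlur(cv2.cvtColor(b,cv2.COLOR_BGR2HSV)[:,:,1],(3,3),0).astype(float)
def cross(line,lo,hi,th=140,rev=False):
    rng=range(hi,lo,-1) if rev else range(lo,hi)
    for i in rng:
        j=i-1 if rev else i+1
        if line[i]<th<=line[j]: return i+(th-line[i])/(line[j]-line[i])*(j-i)
    return np.nan
cs=np.arange(235,365,3)
res={}
for k,(lo,hi,rev) in dict(far=(212,245,0),near=(245,285,1)).items():
    P=np.array([at("top",(c,cross(s[:,c],lo,hi,rev=rev)),0.018) for c in cs]);P=P[~np.isnan(P[:,0])]
    for _ in range(5):
        p=np.polyfit(P[:,1],P[:,0],1); r=P[:,0]-np.polyval(p,P[:,1]); P=P[abs(r)<max(.0015,2*r.std())]
    print(k,p,r.std(),len(P)); res[k]=p
rr=[r for r in range(245,272,2)]
E=np.array([at("top",(cross(s[r],390,425,rev=True),r),.018) for r in rr]);print("end -y",E[:,:2])
sl=(res["far"][0]+res["near"][0])/2; th=np.arctan(sl); mid=(res["far"][1]+res["near"][1])/2
print("width",(res["far"][1]-res["near"][1])*np.cos(th),"theta",th)
# jig axes: y=(sin th? ) direction
Y=np.array([np.sin(th),np.cos(th)]);X=np.array([Y[1],-Y[0]])
print("jig y of end",np.median(E[:,:2]@Y), "line offset x",mid*np.cos(th))
g=cv2.cvtColor(b,cv2.COLOR_BGR2GRAY)
# fixed stop face: rows across
for r in (225,229,255): print(r,b[r,140:180].max(1))
for r in (228,): print(cv2.cvtColor(b,cv2.COLOR_BGR2HSV)[r,145:180,2])
print(cv2.cvtColor(b,cv2.COLOR_BGR2HSV)[262:,395][:20].tolist()[:3], s[258,395:415])
v=cv2.cvtColor(b,cv2.COLOR_BGR2HSV)[:,:,2]
print("slidestop rows", [ (r,v[r,365:400].tolist()) for r in (245,265)])
E
```

```text
far [0.0777 0.536 ] 0.00019000156672700007 44
near [0.0769 0.4466] 0.0003547096188774341 44
end -y [[ 0.4979 -0.3029]
 [ 0.4929 -0.3023]
 [ 0.4879 -0.3019]
 [ 0.4829 -0.2998]
 [    nan     nan]
 [    nan     nan]
 [    nan     nan]
 [    nan     nan]
 [    nan     nan]
 [ 0.4532 -0.2985]
 [ 0.4483 -0.2987]
 [ 0.4434 -0.2983]
 [ 0.4385 -0.2976]
 [ 0.4336 -0.2974]]
width 0.08916635098953243 theta 0.07711696331628697
jig y of end nan line offset x 0.48983505301353164
225 [154 152 155 152 148 146 140 142 140 135 126 111 104  94 105 130 145 152
 142 129 113 101  87  70  49  35  45  63  78  81  81  89 100 123 141 146
 146 146 145 142]
229 [141 143 148 145 141 140 135 138 138 133 124 111 100  94  93  88  90  94
  98  97  95  89  82  59  37  38  54  76  85  90  91  91 105 129 142 148
 150 149 150 150]
255 [144 141 144 144 143 143 147 153 152 153 154 151 153 147 146 143 141 137
 130 131 132 125 112 101  98  98 103 113 119 126 124 123 126 131 133 138
 142 142 151 154]
[142 143 140 141 137 125 115 103  94  94  91 108 112 110 105 102  94  85
  66  46  38  50  70  79  84  81  86  99 126 143 149 150 149 148 151]
[[13, 161, 154], [13, 180, 143], [13, 181, 138]] [ 6.  7.  7.  6.  5.  6.  7. 15. 37. 65. 80. 83. 83. 82. 82. 80. 80. 80.
 81. 81.]
slidestop rows [(245, [150, 147, 151, 151, 151, 149, 150, 153, 138, 107, 78, 69, 79, 89, 89, 88, 84, 82, 86, 92, 95, 94, 92, 88, 82, 87, 93, 98, 111, 132, 148, 153, 153, 156, 154]), (265, [154, 153, 151, 152, 153, 151, 148, 138, 110, 75, 71, 79, 87, 87, 86, 85, 84, 87, 89, 92, 92, 89, 81, 79, 84, 90, 93, 95, 100, 115, 132, 148, 152, 152, 151])]
```

```bash
cat >> h.py <<'E'
TH=0.0771; JY=np.array([np.sin(TH),np.cos(TH),0]);JX=np.array([np.cos(TH),-np.sin(TH),0])
JO=JX*0.4898+JY*0.057
def J(x,y,z): return JO+JX*x+JY*y+np.array([0,0,z])
def toJ(P): d=np.asarray(P)-JO; return np.array([d@JX,d@JY,d[2]])
E
python3 - <<'E'
from h import *
np.set_printoptions(precision=4,suppress=True)
for n,px,z in [("fix far left",(151,228),.044),("fix face top",(162.7,228),.044),("slide face top",(373.7,245),.044),("slide face",(373,265),.044),("slide back",(393.5,245),.044),
   ("blk ctr",(191.5,240.3),.058)]:
    print(n,toJ(at("top",px,z)))
c,p=robot.grab_frame("scene"),None
im=cv2.imread("pics/scene.png")
def poly(im,cam,pts,col): 
    cv2.polylines(im,[np.round([proj(cam,J(*q)) for q in pts]).astype(int)],True,col,1)
t=cv2.imread("pics/top.png")
for cam,I in (("scene",im),("top",t)):
    poly(I,cam,[(-.045,-.32,.018),(.045,-.32,.018),(.045,.32,.018),(-.045,.32,.018)],(255,0,0))
    for y in (.28,-.312): poly(I,cam,[(-.04,y,.044),(.04,y,.044),(.04,y+.032,.044),(-.04,y+.032,.044)],(0,255,0))
cv2.imwrite("pics/ov.png",np.hstack([cv2.resize(im[180:320,130:400],(540,280)),]) if 0 else np.vstack([cv2.resize(im[180:320,130:410],(800,400))[:300],cv2.resize(t[205:290,140:420],(800,243))]))
print(JO)
E
```

```text
fix far left [0.017  0.3098 0.044 ]
fix face top [0.0195 0.2808 0.044 ]
slide face top [ 0.022  -0.2389  0.044 ]
slide face [-0.0263 -0.2401  0.044 ]
slide back [ 0.0261 -0.2866  0.044 ]
blk ctr [-0.005   0.2026  0.058 ]
[0.4927 0.0191 0.    ]
```

View pics/ov.png

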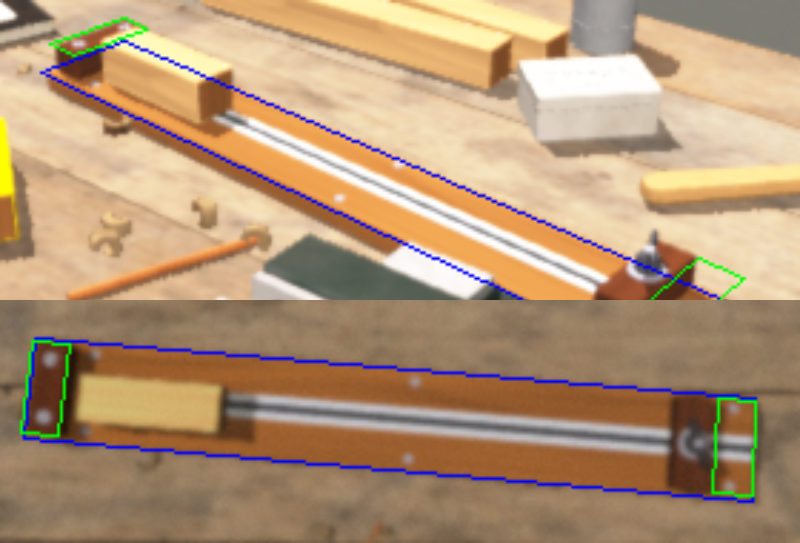

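play_rows([
  [-190,-60,20,0,0,0.5,0.8],
  [-380,-120,40,0,0,0.98,0.8],
  [-380,-120,40,0,0,0.98,0.8],
  [-380,-120,40,0,0,0.98,0.8],
  [-380,-120,40,0,0,0.98,0.8],
  [-380,-120,40,0,0,0.98,0.8],
  [-380,-120,40,0,0,0.98,0.8],
  [-380,-120,40,0,0,0.98,0.8],
])

```text
clock: 1.22
ee_pos: [0.4598, 0.3024, 0.2054]
eef_rot: [[-0.21, 0.978, 0.0], [0.978, 0.21, 0.0], [0.0, 0.0, -1.0]]
contact_force: [1.1, 0.4, -0.1]
finger_gap: 0.0705
finger_force: 0.0
```

```bash
cat >> h.py <<'E'
import json,os
from scipy.spatial.transform import Rotation as Ro
def log():
    s=robot.get_state()
    with open("log.jsonl","a") as f: f.write(json.dumps({k:np.asarray(s[k]).tolist() for k in("joint_positions","ee_pos","eef_rot")})+"\n")
    return s
R0=np.column_stack([JY,JX,[0,0,-1]])
def pose(g,a):
    """TCP pose for grasp point g (jig), tilt a about JX"""
    R=Ro.from_rotvec(a*JX).as_matrix()@R0
    return J(*g)+R[:,2]*.019, R
def rel(P0,Rr,P,R):
    return np.r_[Rr.T@(P-P0)*1000, Ro.from_matrix(Rr.T@R).as_rotvec()]
def show(s):
    P=np.array(s["ee_pos"]);R=np.array(s["eef_rot"]);g=P-R[:,2]*.019
    dr=Ro.from_matrix(R@R0.T).as_rotvec()
    print("t",round(float(s["clock"]),2),"grasp jig mm",np.round(toJ(g)*1000,1),"tilt(jx,jy,z)",np.round([dr@JX,dr@JY,dr[2]],3),"q",np.round(s["joint_positions"],2),"F",np.round(s["contact_force"],1),"gap",np.round(s["finger_gap"]*1000,1),"ff",np.round(s["finger_force"],1))
    return P,R
E
python3 - <<'E'
from h import *
s=log();P,R=show(s)
print(np.round(rel(P,R,*pose((0,.243,.2),-0.4)),3))
print(np.round(rel(P,R,*pose((0,.243,.2),0.)),3))
E
```

```text
t 1.22 grasp jig mm [-54.6 279.9 224.4] tilt(jx,jy,z) [ 0.    -0.     0.289] q [0.37 0.41 1.35 0.   1.38 0.15] F [ 1.1  0.4 -0.1] gap 70.5 ff 0.0
[-5.8026e+01  3.9743e+01  2.2915e+01  5.8000e-02 -3.9700e-01  2.8500e-01]
[-50.933  41.85   24.417   0.     -0.      0.289]
```

play_rows([
  [0,0,0,0,0,0.12,0.8],
  [0,0,0,0,0,0.29,0.8],
  [0,0,0,0,0,0.29,0.8],
  [0,0,0,0,0,0.29,0.8],
])

```text
clock: 1.55
ee_pos: [0.4587, 0.3037, 0.2054]
eef_rot: [[0.074, 0.997, -0.0], [0.997, -0.074, -0.0], [-0.0, -0.0, -1.0]]
contact_force: [0.3, 0.2, 0.4]
finger_gap: 0.0703
finger_force: 0.0
```

```bash
python3 - <<'E'
from h import *
s=log();P,R=show(s)
print(np.round(rel(P,R,*pose((0,.243,.15),-0.45)),3))
E
```

```text
t 1.55 grasp jig mm [-55.8 281.2 224.4] tilt(jx,jy,z) [-0.     0.     0.003] q [0.37 0.41 1.36 0.   1.38 0.44] F [0.3 0.2 0.4] gap 70.3 ff 0.0
[-4.6572e+01  5.5709e+01  7.2468e+01  1.0000e-03 -4.5000e-01  3.0000e-03]
```

play_rows([
  [-24,28,36,0,-0.12,0,0.8],
  [-47,56,72,0,-0.24,0,0.8],
  [-47,56,72,0,-0.36,0,0.8],
  [-47,56,72,0,-0.45,0,0.8],
  [-47,56,72,0,-0.45,0,0.8],
])

```text
clock: 1.97
ee_pos: [0.5105, 0.2541, 0.131]
eef_rot: [[0.06, 0.998, -0.034], [0.896, -0.069, -0.438], [-0.439, -0.005, -0.898]]
contact_force: [-0.3, 1.8, -0.3]
finger_gap: 0.0707
finger_force: 0.0
```

```bash
cat > kin.py <<'E'
from h import *
from scipy.optimize import least_squares
D=[json.loads(l) for l in open("log.jsonl")]
D.append(dict(joint_positions=[0.9827,0.3806,1.2975,0,1.4636,-0.2154],ee_pos=[0.2003,0.5122,0.2387],eef_rot=[[-0.9313,0.3642,-0.0001],[0.3642,0.9313,-0.0001],[0,-0.0001,-1]]))
E
python3 - <<'E'
from h import *
s=log();P,R=show(s); print(s["ee_pos"],s["joint_positions"])
E
```

```text
t 1.97 grasp jig mm [ -0.4 244.1 148. ] tilt(jx,jy,z) [-0.455  0.003  0.009] q [ 0.42  0.64  1.24 -0.4   1.5   0.57] F [-0.3  1.8 -0.3] gap 70.7 ff 0.0
[0.51052043 0.25413682 0.13097638] [ 0.42466686  0.63924262  1.24293798 -0.39635446  1.49693548  0.5696256 ]
```

```bash
cat >> kin.py <<'E'
def rz(a): return Ro.from_euler("z",a).as_matrix()
def ry(a): return Ro.from_euler("y",a).as_matrix()
S4,S6,OFF=1,1,0
def ori(q): 
    A=rz(q[0]);B=A@ry(q[1]);C=B@ry(q[2]);Dm=C@rz(S4*q[3]);E=Dm@ry(q[4]);return A,B,C,Dm,E,E@rz(S6*q[5]+OFF)
def fk(q,p):
    A,B,C,Dm,E,F=ori(q); h,dy,L1,L2x,L2,wy,T=p
    return A@[0,dy,0]+[0,0,h]+B@[0,0,L1]+C@[L2x,0,L2]+Dm@[0,wy,0]+E@[0,0,T]
Z=np.array
E
python3 - <<'E'
import kin
from kin import *
np.set_printoptions(precision=4,suppress=True)
best=None
for s4 in (1,-1):
  for s6 in (1,-1):
    kin.S4,kin.S6,kin.OFF=s4,s6,0
    Rs=[ori(d["joint_positions"])[5].T@np.array(d["eef_rot"]) for d in D]
    e=max(Ro.from_matrix(Rs[0].T@r).magnitude() for r in Rs); print(s4,s6,e)
    if best is None or e<best[0]: best=(e,s4,s6,Ro.from_matrix(Rs[0]).as_rotvec())
print(best)
_,kin.S4,kin.S6,_=best
pr=np.array([.364,-.12,.39,0,.426,0,.3])
f=lambda p:np.r_[np.concatenate([(fk(d["joint_positions"],p)-d["ee_pos"])*1000 for d in D]),(p-pr)*1]
r=least_squares(f,pr);print(r.x,f(r.x)[:12])
E
```

```text
1 1 8.5647391870262e-05
1 -1 0.8295075351675079
-1 1 0.7928572590632146
-1 -1 1.087720868260931
(8.5647391870262e-05, 1, 1, array([-0.    ,  0.    ,  1.5708]))
[ 0.1303  0.1175  0.5373  0.1034  0.3508 -0.      0.2501] [-0.0005  0.0027 -0.0036 -0.0006  0.0026 -0.0036 -0.001  -0.0006 -0.0002
  0.0044 -0.0032  0.0077]
```

```bash
cat >> kin.py <<'E'
PK=np.array([0.1303,0.1175,0.5373,0.1034,0.3508,0,0.2501])
OFF=np.pi/2
LO=np.array([-3.11,-.89,.22,-1.42,.17,-2.88]);HI=np.array([3.11,2.33,2.48,4.56,2.85,2.88])
def ik(P,R,q):
    f=lambda x:np.r_[(fk(x,PK)-P)*5,Ro.from_matrix(ori(x)[5].T@R).as_rotvec()]
    r=least_squares(f,np.clip(q,LO+.01,HI-.01),bounds=(LO,HI));return r.x,np.linalg.norm(r.fun)
def path(yp,y0,zg,a0,a1,q,n=7,c=0.04,x=0):
    """block lying (grasp at +c from centre toward raised end, zg above bed) pivoting about edge yp. a0->a1 tilt; lift. returns"""
    out=[]
    for k in range(n):
        th=(a1-a0)*k/(n-1); r=np.array([y0-yp,zg]); 
        y=yp+r[0]*np.cos(th)-r[1]*np.sin(th); z=r[0]*np.sin(th)+r[1]*np.cos(th)
        q,e=ik(*pose((x,y,.018+z),a0+th),q); out.append((a0+th,y,z,q,e))
    return out
E
python3 - <<'E'
from kin import *
np.set_printoptions(precision=2,suppress=True)
q0=D[-2]["joint_positions"];H=np.pi/2
# walk1: pivot y=.16, lift grasp y=.26 ; lay: pivot edge at y=.12, standing grasp near top
for nm,off in (("w1",0),("w2",-.16)):
  for a0 in (-.5,-.35,-.2,0):
    q,_=ik(*pose((0,.22+off,.2),0),np.array(q0))
    o=path(.16+off,.26+off,.027,a0,a0+H,q); print(nm,"lift",a0,"maxerr %.3f"%max(e[4] for e in o),o[0][3],o[-1][3])
  for a0 in (-H+.5,-H+.35,-H+.2,-H):
    # standing block y .12...16 ; grasp at +7mm toward +y (which will be up), height 100
    q,_=ik(*pose((0,.22+off,.25),-.5),np.array(q0)); q,_=ik(*pose((0,.2+off,.25),-.9),q);q,_=ik(*pose((0,.2+off,.25),a0),q)
    o=path(.12+off,.147+off,.1,a0,a0+H,q); print(nm,"lay",a0,"maxerr %.3f"%max(e[4] for e in o),o[0][3],o[-1][3])
E
```

```text
w1 lift -0.5 maxerr 0.000 [ 0.46  0.79  1.28 -0.44  1.36  0.69] [-0.35  0.64  1.78  1.04  1.36 -0.86]
w1 lift -0.35 maxerr 0.000 [ 0.42  0.75  1.34 -0.32  1.24  0.63] [-0.37  0.7   1.79  1.13  1.46 -0.95]
w1 lift -0.2 maxerr 0.000 [ 0.37  0.71  1.4  -0.2   1.13  0.54] [-0.39  0.77  1.8   1.2   1.57 -1.03]
w1 lift 0 maxerr 0.000 [ 0.29  0.67  1.48 -0.    1.    0.37] [-0.4   0.87  1.8   1.28  1.72 -1.12]
w1 lay -1.0707963267948966 maxerr 0.000 [ 0.43  0.8   1.34 -0.88  1.67  0.74] [-0.39  0.61  1.76  0.57  1.01 -0.68]
w1 lay -1.2207963267948965 maxerr 0.000 [ 0.45  0.86  1.32 -0.97  1.76  0.76] [-0.32  0.58  1.76  0.42  0.94 -0.52]
w1 lay -1.3707963267948966 maxerr 0.000 [ 0.46  0.91  1.31 -1.07  1.85  0.78] [-0.26  0.56  1.75  0.26  0.88 -0.35]
w1 lay -1.5707963267948966 maxerr 0.000 [ 0.47  0.99  1.3  -1.19  1.97  0.8 ] [-0.16  0.56  1.73 -0.    0.85 -0.08]
w2 lift -0.5 maxerr 0.000 [ 0.21  0.68  1.57 -0.54  1.11  0.59] [-0.64  0.67  1.69  0.83  1.56 -0.94]
w2 lift -0.35 maxerr 0.000 [ 0.15  0.64  1.6  -0.4   1.02  0.47] [-0.67  0.73  1.69  0.9   1.65 -0.99]
w2 lift -0.2 maxerr 0.000 [ 0.09  0.61  1.64 -0.24  0.95  0.32] [-0.68  0.8   1.69  0.96  1.75 -1.04]
w2 lift 0 maxerr 0.000 [ 0.    0.58  1.68 -0.    0.88  0.08] [-0.69  0.89  1.69  1.03  1.88 -1.09]
w2 lay -1.0707963267948966 maxerr 0.000 [ 0.17  0.7   1.61 -1.04  1.41  0.76] [-0.68  0.64  1.66  0.44  1.17 -0.85]
w2 lay -1.2207963267948965 maxerr 0.000 [ 0.2   0.76  1.6  -1.13  1.51  0.83] [-0.63  0.61  1.68  0.34  1.06 -0.75]
w2 lay -1.3707963267948966 maxerr 0.000 [ 0.22  0.82  1.6  -1.22  1.61  0.89] [-0.57  0.58  1.7   0.21  0.96 -0.62]
w2 lay -1.5707963267948966 maxerr 0.000 [ 0.22  0.91  1.6  -1.33  1.75  0.95] [-0.48  0.56  1.73  0.    0.85 -0.41]
```

```bash
cat >> h.py <<'E'
def rows(seq,start=None):
    s=robot.get_state(); P,R=(np.array(s["ee_pos"]),np.array(s["eef_rot"])) if start is None else pose(*start)
    for g,a in seq:
        r=rel(P,R,*pose(g,a)); print([round(float(v),1) for v in r[:3]]+[round(float(v),3) for v in r[3:]])
E
python3 - <<'E'
from h import *
show(robot.get_state())
rows([((0,.24,.11),-.42),((0,.238,.075),-.4),((0,.238,.045),-.4)])
print(); rows([((0,.2565,.045),-.4)],((0,.238,.045),-.4))
E
```

```text
t 1.97 grasp jig mm [ -0.4 244.1 148. ] tilt(jx,jy,z) [-0.455  0.003  0.009] q [ 0.42  0.64  1.24 -0.4   1.5   0.57] F [-0.3  1.8 -0.3] gap 70.7 ff 0.0
[13.7, 0.5, 35.9, -0.001, 0.035, 0.01]
[27.7, 0.7, 68.2, -0.001, 0.055, 0.01]
[40.9, 0.8, 95.2, -0.001, 0.055, 0.01]

[17.0, 0.0, -7.2, 0.0, 0.0, 0.0]
```

play_rows([
  [14,0.5,36,0,0.035,0.01,0.8],
  [28,0.7,68,0,0.055,0.01,0.8],
  [36,0.8,84,0,0.055,0.01,0.8],
  [41,0.8,95,0,0.055,0.01,0.8],
  [41,0.8,95,0,0.055,0.01,0.8],
  [41,0.8,95,0,0.055,0.01,0.3],
  [41,0.8,95,0,0.055,0.01,0.3],
  [41,0.8,95,0,0.055,0.01,0.3],
], squeeze=15)

```text
clock: 2.63
ee_pos: [0.5121, 0.2491, 0.0317]
eef_rot: [[0.077, 0.997, -0.025], [0.92, -0.081, -0.382], [-0.383, 0.007, -0.924]]
contact_force: [-1.4, 1.0, -0.0]
finger_gap: 0.0523
finger_force: 0.6
```

```bash
python3 - <<'E'
from h import *
show(log())
cv2.imwrite("pics/w1.png",robot.grab_frame("wrist"))
E
```

```text
t 2.63 grasp jig mm [  1.5 238.1  49.2] tilt(jx,jy,z) [-0.393 -0.006 -0.005] q [ 0.4   0.74  1.36 -0.37  1.25  0.63] F [-1.4  1.  -0. ] gap 52.3 ff 0.6
```

View pics/w1.png

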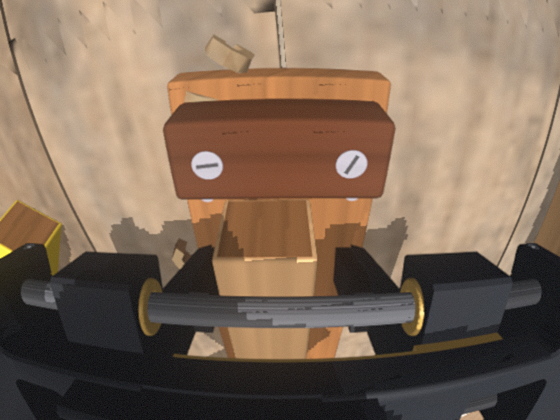

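The wrist view shows the block end at (267,225), the two-screw fixed stop at (280,150) just beyond it, and the fingers still closing on either side. I finish closing, then slide.

play_rows([
  [0,0,0,0,0,0,0.3],
  [0,0,0,0,0,0,0.3],
  [0,0,0,0,0,0,0.3],
  [0,0,0,0,0,0,0.3],
], squeeze=15)

```text
clock: 3.02
ee_pos: [0.5115, 0.2489, 0.0309]
eef_rot: [[0.077, 0.997, -0.027], [0.92, -0.081, -0.384], [-0.384, 0.005, -0.923]]
contact_force: [-2.0, 2.0, 5.4]
finger_gap: 0.0401
finger_force: 14.9
```

```bash
python3 - <<'E'
from h import *
show(log())
rows([((0,.2475,.045),-.4),((0,.2575,.045),-.4)])
E
```

```text
t 3.02 grasp jig mm [  0.9 237.9  48.5] tilt(jx,jy,z) [-0.395 -0.004 -0.005] q [ 0.4   0.74  1.36 -0.37  1.25  0.64] F [-2.   2.   5.4] gap 40.1 ff 14.9
[10.1, -1.0, -0.5, 0.003, -0.005, -0.006]
[19.4, -1.1, -4.3, 0.003, -0.005, -0.006]
```

play_rows([
  [4.5,-0.5,-1.9,0,0,0,0.3],
  [9,-0.5,-3.8,0,0,0,0.3],
  [13.5,-0.5,-5.7,0,0,0,0.3],
  [16,-0.5,-6.8,0,0,0,0.3],
  [18,-0.5,-7.6,0,0,0,0.3],
  [18,-0.5,-7.6,0,0,0,0.3],
])

```text
clock: 3.52
ee_pos: [0.5137, 0.2673, 0.0309]
eef_rot: [[0.077, 0.997, -0.025], [0.919, -0.08, -0.386], [-0.387, 0.006, -0.922]]
contact_force: [3.1, -7.7, 4.8]
finger_gap: 0.04
finger_force: 15.0
```

```bash
cat > blk.py <<'E'
from h import *
def block(name,zt=.058):
    """top-face of pale block in top camera -> jig coords of visible box"""
    b=robot.grab_frame("top");cv2.imwrite(name,b)
    hsv=cv2.cvtColor(b,cv2.COLOR_BGR2HSV)
    mb=cv2.inRange(hsv,(15,60,150),(30,200,255)); mb[:215]=0;mb[285:]=0
    for c in sorted(cv2.findContours(mb,0,2)[0],key=cv2.contourArea)[-2:]:
        q=cv2.boxPoints(cv2.minAreaRect(c)); print(cv2.contourArea(c),[np.round(toJ(at("top",p,zt))[:2]*1000,1).tolist() for p in q])
E
python3 - <<'E'
from blk import *
show(log()); block("pics/t2.png")
E
```

```text
t 3.52 grasp jig mm [  1.7 256.4  48.4] tilt(jx,jy,z) [-0.397 -0.006 -0.005] q [ 0.42  0.75  1.33 -0.36  1.28  0.65] F [ 3.1 -7.7  4.8] gap 40.0 ff 15.0
1925.5 [[-95.8, 54.4], [-46.8, 58.4], [-17.6, -341.1], [-66.2, -342.6]]
3989.0 [[61.4, 149.6], [116.4, -503.8], [65.9, -505.0], [10.5, 144.3]]
```

```bash
cat >> h.py <<'E'
def arc(g,a,yp,th,dz=0.0015,dy=0,zp=.018):
    """grasp g (jig) turned by th about the jig-x line through (yp,zp)"""
    ry_,rz_=g[1]-yp,g[2]-zp
    return (g[0],yp+ry_*np.cos(th)-rz_*np.sin(th)+dy, zp+ry_*np.sin(th)+rz_*np.cos(th)+dz), a+th
E
python3 - <<'E'
from h import *
g=(.0017,.2564,.0484);a=-.397
ths=np.radians([4,10,16,22,28,34,40,46])
rows([arc(g,a,.16,t,dy=-.001) for t in ths],(g,a))
print(arc(g,a,.16,ths[-1],dy=-.001))
E
```

```text
[-4.9, 0.0, -6.3, 0.0, 0.07, 0.0]
[-10.7, -0.0, -13.7, 0.0, 0.175, 0.0]
[-17.3, -0.0, -20.5, 0.0, 0.279, -0.0]
[-24.5, -0.0, -26.5, 0.0, 0.384, 0.0]
[-32.3, 0.0, -31.8, 0.0, 0.489, -0.0]
[-40.6, 0.0, -36.2, 0.0, 0.593, 0.0]
[-49.3, 0.0, -39.8, -0.0, 0.698, 0.0]
[-58.4, -0.0, -42.4, 0.0, 0.803, 0.0]
((0.0017, np.float64(0.20409713698195237), np.float64(0.1099619712145995)), np.float64(0.4058514559173916))
```

play_rows([
  [-4.9,0,-6.3,0,0.07,0,0.3],
  [-10.7,0,-13.7,0,0.175,0,0.3],
  [-17.3,0,-20.5,0,0.279,0,0.3],
  [-24.5,0,-26.5,0,0.384,0,0.3],
  [-32.3,0,-31.8,0,0.489,0,0.3],
  [-40.6,0,-36.2,0,0.593,0,0.3],
  [-49.3,0,-39.8,0,0.698,0,0.3],
  [-58.4,0,-42.4,0,0.803,0,0.3],
], squeeze=30)

```text
clock: 4.23
ee_pos: [0.5098, 0.2307, 0.0929]
eef_rot: [[0.071, 0.997, 0.04], [0.913, -0.081, 0.4], [0.402, 0.008, -0.916]]
contact_force: [-0.3, 0.2, -1.1]
finger_gap: 0.0397
finger_force: 30.0
```

```bash
python3 - <<'E'
from h import *
s=log();show(s)
cv2.imwrite("pics/s2.png",cv2.resize(robot.grab_frame("scene")[90:320,100:400],(780,598)))
g=(.0017,.2564,.0484);a=-.397
ths=np.radians([52,58,64,70,76,82,87,90])
st=arc(g,a,.16,np.radians(46),dy=-.001)
rows([arc(g,a,.16,t,dy=-.001,dz=.001) for t in ths],st)
print(arc(g,a,.16,ths[-1],dy=-.001))
E
```

```text
t 4.23 grasp jig mm [  0.6 204.6 110.3] tilt(jx,jy,z) [ 0.413 -0.008 -0.003] q [ 0.03  0.51  1.63  0.49  1.   -0.16] F [-0.3  0.2 -1.1] gap 39.7 ff 30.0
[-5.5, 0.0, -7.4, 0.0, 0.105, 0.0]
[-11.5, 0.0, -14.6, -0.0, 0.209, -0.0]
[-18.3, 0.0, -21.1, -0.0, 0.314, -0.0]
[-25.7, 0.0, -26.9, 0.0, 0.419, 0.0]
[-33.7, 0.0, -31.9, 0.0, 0.524, 0.0]
[-42.2, 0.0, -36.0, 0.0, 0.628, -0.0]
[-49.5, 0.0, -38.8, -0.0, 0.716, -0.0]
[-54.0, 0.0, -40.1, 0.0, 0.768, -0.0]
((0.0017, np.float64(0.1286), np.float64(0.11590000000000002)), np.float64(1.1737963267948965))
```

View pics/s2.png

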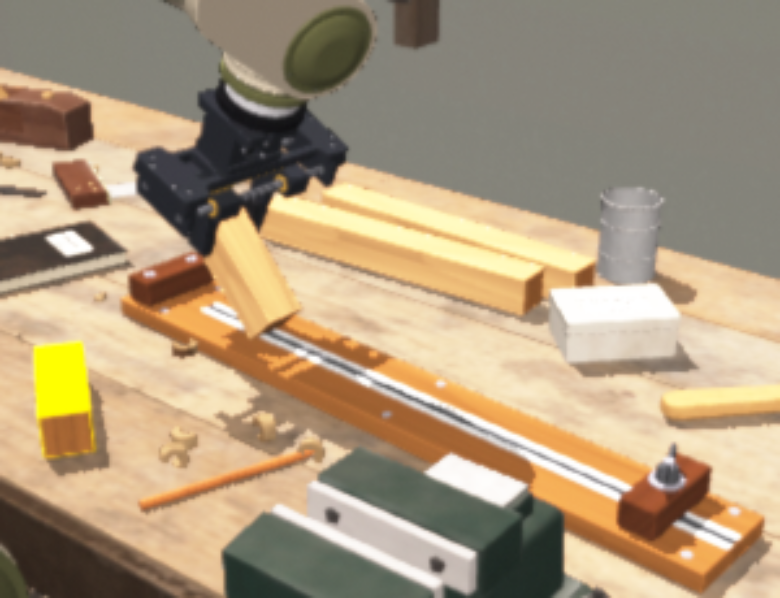

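The block hangs tilted about 46° with its lower edge on the bed at (262,330), and everything else is undisturbed. I continue to upright.

play_rows([
  [-5.5,0,-7.4,0,0.105,0,0.3],
  [-11.5,0,-14.6,0,0.209,0,0.3],
  [-18.3,0,-21.1,0,0.314,0,0.3],
  [-25.7,0,-26.9,0,0.419,0,0.3],
  [-33.7,0,-31.9,0,0.522,0,0.3],
  [-42.2,0,-36,0,0.625,0,0.3],
  [-49.5,0,-38.8,0,0.712,0,0.3],
  [-54,0,-40.1,0,0.762,0,0.3],
])

```text
clock: 4.95
ee_pos: [0.5053, 0.1645, 0.1091]
eef_rot: [[0.026, 0.997, 0.079], [0.381, -0.083, 0.921], [0.924, 0.006, -0.382]]
contact_force: [3.1, 3.9, 25.4]
finger_gap: 0.0396
finger_force: 30.0
```

```bash
python3 - <<'E'
from h import *
s=log();show(s)
E
```

```text
t 4.95 grasp jig mm [  1.2 128.3 116.4] tilt(jx,jy,z) [ 1.179 -0.009 -0.002] q [-0.38  0.69  1.79  1.11  1.43 -0.94] F [ 3.1  3.9 25.4] gap 39.6 ff 30.0
```

```bash
cat >> h.py <<'E'
def over(g0,a0,g1,a1,n,bump=.03):
    out=[]
    for k in range(1,n+1):
        u=k/n; b=np.sin(np.pi*u)*bump
        out.append(((g0[0]+(g1[0]-g0[0])*u,g0[1]+(g1[1]-g0[1])*u,g0[2]+(g1[2]-g0[2])*u+b),a0+(a1-a0)*u))
    return out
E
python3 - <<'E'
from h import *
g0=(.0012,.1283,.1175);a0=1.179
w=over(g0,a0,(.0012,.150,.118),-1.17,20)
rows([(g0,a0)]+w[:3],((.0012,.1283,.1164),a0));print()
rows(w[3:11],w[2]);print();rows(w[11:19],w[10]);print();rows(w[19:],w[18])
E
```

```text
[1.0, -0.0, -0.4, 0.0, 0.0, 0.0]
[3.6, -0.0, -1.3, 0.0, -0.117, 0.0]
[6.0, 0.0, -2.5, 0.0, -0.235, 0.0]
[8.4, 0.0, -3.8, -0.0, -0.352, 0.0]

[1.5, -0.0, -2.1, 0.0, -0.117, 0.0]
[2.7, 0.0, -4.1, -0.0, -0.235, 0.0]
[3.5, -0.0, -6.0, 0.0, -0.352, -0.0]
[4.1, -0.0, -7.8, 0.0, -0.47, 0.0]
[4.2, -0.0, -9.4, -0.0, -0.587, 0.0]
[4.0, 0.0, -10.7, -0.0, -0.705, 0.0]
[3.4, 0.0, -11.7, -0.0, -0.822, 0.0]
[2.5, 0.0, -12.4, -0.0, -0.94, 0.0]

[-1.0, -0.0, 0.8, -0.0, -0.117, -0.0]
[-1.9, -0.0, 2.1, -0.0, -0.235, -0.0]
[-2.7, 0.0, 3.7, -0.0, -0.352, 0.0]
[-3.4, -0.0, 5.7, -0.0, -0.47, -0.0]
[-3.8, -0.0, 8.0, -0.0, -0.587, 0.0]
[-4.1, -0.0, 10.5, 0.0, -0.705, 0.0]
[-4.1, -0.0, 13.1, 0.0, -0.822, -0.0]
[-3.9, -0.0, 15.8, -0.0, -0.94, -0.0]

[2.4, 0.0, 1.2, -0.0, -0.117, 0.0]
```

play_rows([
  [1,0,-0.4,0,0,0,0.3],
  [1,0,-0.4,0,0,0,0.75],
  [1,0,-0.4,0,0,0,0.75],
  [1,0,-0.4,0,0,0,0.75],
  [1,0,-0.4,0,0,0,0.75],
  [3.6,0,-1.3,0,-0.117,0,0.75],
  [6,0,-2.5,0,-0.235,0,0.75],
  [8.4,0,-3.8,0,-0.352,0,0.75],
])

```text
clock: 5.62
ee_pos: [0.504, 0.1648, 0.1164]
eef_rot: [[0.054, 0.997, 0.063], [0.686, -0.083, 0.723], [0.726, 0.004, -0.688]]
contact_force: [-0.3, 0.7, -0.7]
finger_gap: 0.0661
finger_force: 0.0
```

```bash
python3 - <<'E'
from h import *
s=log();show(s)
cv2.imwrite("pics/s3.png",cv2.resize(robot.grab_frame("scene")[130:260,110:280],(784,600)))
E
```

```text
t 5.62 grasp jig mm [-1.000e-01  1.323e+02  1.295e+02] tilt(jx,jy,z) [ 0.812 -0.006 -0.003] q [-0.28  0.53  1.74  0.86  1.23 -0.65] F [-0.3  0.7 -0.7] gap 66.1 ff 0.0
```

View pics/s3.png

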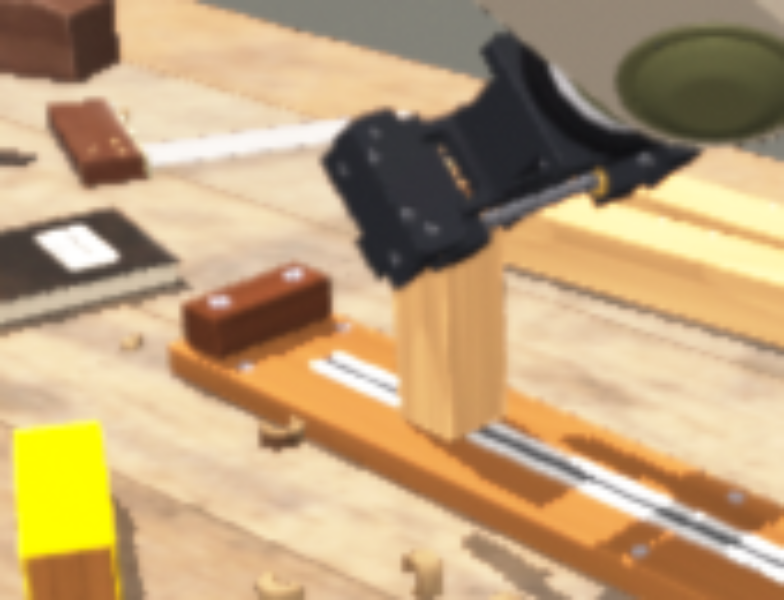

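The block stands upright on the bed, base at (450,430), and is free of the fingers. Now I swing the gripper over its top.

play_rows([
  [1.5,0,-2.1,0,-0.117,0,0.75],
  [2.7,0,-4.1,0,-0.235,0,0.75],
  [3.5,0,-6,0,-0.352,0,0.75],
  [4.1,0,-7.8,0,-0.47,0,0.75],
  [4.2,0,-9.4,0,-0.587,0,0.75],
  [4,0,-10.7,0,-0.705,0,0.75],
  [3.4,0,-11.7,0,-0.822,0,0.75],
  [2.5,0,-12.4,0,-0.94,0,0.75],
])

```text
clock: 6.33
ee_pos: [0.5029, 0.158, 0.1268]
eef_rot: [[0.08, 0.997, -0.007], [0.989, -0.08, -0.126], [-0.127, 0.003, -0.992]]
contact_force: [-0.3, 0.3, 0.7]
finger_gap: 0.066
finger_force: 0.0
```

play_rows([
  [-1,0,0.8,0,-0.117,0,0.75],
  [-1.9,0,2.1,0,-0.235,0,0.75],
  [-2.7,0,3.7,0,-0.352,0,0.75],
  [-3.4,0,5.7,0,-0.47,0,0.75],
  [-3.8,0,8,0,-0.587,0,0.75],
  [-4.1,0,10.5,0,-0.705,0,0.75],
  [-4.1,0,13.1,0,-0.822,0,0.75],
  [-3.9,0,15.8,0,-0.94,0,0.75],
])

```text
clock: 7.0
ee_pos: [0.5022, 0.1525, 0.1108]
eef_rot: [[0.04, 0.997, -0.071], [0.48, -0.081, -0.873], [-0.876, 0.001, -0.482]]
contact_force: [-0.0, 0.3, -1.0]
finger_gap: 0.0661
finger_force: 0.0
```

```bash
python3 - <<'E'
from h import *
show(log())
rows([((0,.150,.118),-1.17)])
b=robot.grab_frame("top");s=cv2.imread
sc=robot.grab_frame("scene")
cv2.imwrite("pics/c4.png",np.hstack([cv2.resize(sc[130:260,120:270],(400,347)),cv2.resize(b[190:300,150:280],(400,347))]))
E
```

```text
t 7.0 grasp jig mm [ -0.8 150.4 120. ] tilt(jx,jy,z) [-1.068e+00  1.000e-03 -4.000e-03] q [ 0.43  0.8   1.33 -0.87  1.68  0.74] F [-0.   0.3 -1. ] gap 66.1 ff 0.0
[-0.4, 0.9, 1.2, -0.003, -0.102, -0.003]
```

View pics/c4.png

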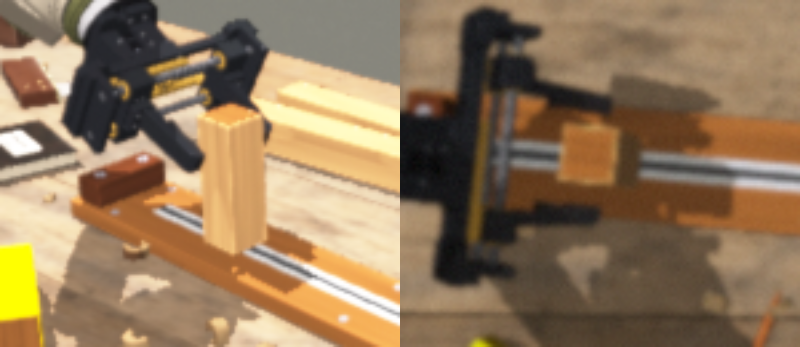

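The block still stands: its top is at (590,155) in the right half, with the fingers straddling it. I measure its position.

```bash
python3 - <<'E'
from h import *
b=cv2.imread("pics/c4.png")
k=400/130; f=lambda u,v:((u-400)/k+150-.3, v/(347/110)+190-.3)
for n,p in dict(left=(560,155),right=(620,153),top=(590,125),bot=(588,184)).items(): print(n,np.round(toJ(at("top",f(*p),.138))*1000,1))
E
```

```text
left [ -1.8 160.5 138. ]
right [  3.3 117.5 138. ]
top [ 21.  141.1 138. ]
bot [-20.2 138.2 138. ]
```

play_rows([
  [-0.4,0.9,1,0,-0.1,0,0.75],
  [-0.4,0.9,1,0,-0.1,0,0.3],
  [-0.4,0.9,1,0,-0.1,0,0.3],
  [-0.4,0.9,1,0,-0.1,0,0.3],
  [-0.4,0.9,1,0,-0.1,0,0.3],
  [-0.4,0.9,1,0,-0.1,0,0.3],
  [-0.4,0.9,1,0,-0.1,0,0.3],
], squeeze=15)

```text
clock: 7.68
ee_pos: [0.5037, 0.1508, 0.1121]
eef_rot: [[0.037, 0.997, -0.073], [0.397, -0.081, -0.914], [-0.917, 0.005, -0.399]]
contact_force: [0.4, 0.5, 2.8]
finger_gap: 0.04
finger_force: 15.0
```

```bash
python3 - <<'E'
from h import *
s=log();P,R=show(s)
dr=Ro.from_matrix(R@R0.T).as_rotvec()
g=tuple(toJ(P-R[:,2]*.019));a=float(dr@JX)
A=[arc(g,a,.119,t,dz=.001) for t in np.radians([4,10,16,22,28,34,40,46,52,58,64,70,76,82,87,90])]
rows(A[:8],(g,a));print();rows(A[8:],A[7]);print(A[7],A[15])
E
```

```text
t 7.68 grasp jig mm [  0.8 149.6 119.7] tilt(jx,jy,z) [-1.161 -0.002 -0.007] q [ 0.45  0.83  1.32 -0.94  1.74  0.75] F [0.4 0.5 2.8] gap 40.0 ff 15.0
[-4.2, 0.0, 5.4, 0.0, 0.07, -0.0]
[-8.3, 0.0, 14.4, 0.0, 0.175, -0.0]
[-11.4, 0.0, 23.9, 0.0, 0.279, -0.0]
[-13.6, -0.0, 33.6, 0.0, 0.384, -0.0]
[-14.7, -0.0, 43.5, 0.0, 0.489, -0.0]
[-14.8, -0.0, 53.4, 0.0, 0.593, -0.0]
[-13.8, 0.0, 63.3, 0.0, 0.698, -0.0]
[-11.8, 0.0, 73.1, 0.0, 0.803, -0.0]

[-4.7, -0.0, 8.7, -0.0, 0.105, -0.0]
[-8.5, -0.0, 17.9, -0.0, 0.209, 0.0]
[-11.4, -0.0, 27.5, 0.0, 0.314, 0.0]
[-13.2, -0.0, 37.3, -0.0, 0.419, 0.0]
[-13.9, -0.0, 47.2, -0.0, 0.524, 0.0]
[-13.7, -0.0, 57.1, -0.0, 0.628, 0.0]
[-12.6, 0.0, 65.4, -0.0, 0.716, 0.0]
[-11.7, -0.0, 70.2, -0.0, 0.768, 0.0]
((np.float64(0.0008480618297264973), np.float64(0.06707575990036566), np.float64(0.1116471323950172)), np.float64(-0.3578099274679636)) ((np.float64(0.0008480618297264973), np.float64(0.017290721476771215), np.float64(0.04957516170404654)), np.float64(0.4101349434095414))
```

play_rows([
  [-4.2,0,5.4,0,0.07,0,0.3],
  [-8.3,0,14.4,0,0.175,0,0.3],
  [-11.4,0,23.9,0,0.279,0,0.3],
  [-13.6,0,33.6,0,0.384,0,0.3],
  [-14.7,0,43.5,0,0.489,0,0.3],
  [-14.8,0,53.4,0,0.593,0,0.3],
  [-13.8,0,63.3,0,0.698,0,0.3],
  [-11.8,0,73.1,0,0.803,0,0.3],
], squeeze=30)

```text
clock: 8.35
ee_pos: [0.498, 0.0794, 0.0938]
eef_rot: [[0.078, 0.997, -0.021], [0.935, -0.081, -0.345], [-0.346, 0.007, -0.938]]
contact_force: [0.5, 0.1, -1.4]
finger_gap: 0.0398
finger_force: 30.0
```

```bash
python3 - <<'E'
from h import *
show(log())
E
```

```text
t 8.35 grasp jig mm [  0.5  67.1 111.6] tilt(jx,jy,z) [-0.353 -0.006 -0.005] q [ 0.09  0.52  1.58 -0.39  1.12  0.36] F [ 0.5  0.1 -1.4] gap 39.8 ff 30.0
```

On target. I lay it the rest of the way.

play_rows([
  [-4.7,0,8.7,0,0.105,0,0.3],
  [-8.5,0,17.9,0,0.209,0,0.3],
  [-11.4,0,27.5,0,0.314,0,0.3],
  [-13.2,0,37.3,0,0.419,0,0.3],
  [-13.9,0,47.2,0,0.524,0,0.3],
  [-13.7,0,57.1,0,0.626,0,0.3],
  [-12.6,0,65.4,0,0.71,0,0.3],
  [-11.7,0,70.2,0,0.762,0,0.3],
])

```text
clock: 9.02
ee_pos: [0.4954, 0.0427, 0.0312]
eef_rot: [[0.075, 0.996, 0.038], [0.915, -0.084, 0.394], [0.396, 0.005, -0.918]]
contact_force: [0.4, 0.3, -0.2]
finger_gap: 0.0399
finger_force: 30.0
```

```bash
python3 - <<'E'
from blk import *
show(log())
block("pics/t5.png")
E
```

```text
t 9.02 grasp jig mm [ 0.7 16.2 48.6] tilt(jx,jy,z) [ 0.407 -0.007 -0.006] q [-0.36  0.58  1.76  0.48  0.97 -0.58] F [ 0.4  0.3 -0.2] gap 39.9 ff 30.0
2353.0 [[84.1, -119.4], [113.2, -465.9], [65.1, -467.3], [35.7, -122.8]]
5106.5 [[-149.5, 654.3], [-34.8, 673.9], [19.5, 38.0], [-94.4, 27.5]]
```

```bash
python3 - <<'E'
from h import *
g=(.0007,.0162,.0486)
w=over(g,.407,(0,.094,.049),-.40,8,bump=.02)
rows(w[:3],(g,.407));print();rows(w[3:],w[2])
E
```

```text
[10.1, -0.1, -3.3, 0.0, -0.101, -0.0]
[19.7, -0.2, -5.8, -0.0, -0.202, -0.0]
[28.5, -0.3, -6.4, 0.0, -0.303, -0.0]

[7.9, -0.1, -0.6, -0.0, -0.101, 0.0]
[15.5, -0.2, 1.5, 0.0, -0.202, 0.0]
[22.9, -0.3, 6.3, 0.0, -0.303, 0.0]
[30.1, -0.3, 13.1, 0.0, -0.403, 0.0]
[37.3, -0.4, 20.8, 0.0, -0.504, 0.0]
```

play_rows([
  [0,0,0,0,0,0,0.75],
  [0,0,0,0,0,0,0.75],
  [0,0,0,0,0,0,0.75],
  [0,0,0,0,0,0,0.75],
])

```text
clock: 9.4
ee_pos: [0.4953, 0.0444, 0.0319]
eef_rot: [[0.072, 0.997, 0.036], [0.917, -0.08, 0.39], [0.391, 0.005, -0.92]]
contact_force: [-0.7, -0.2, 0.1]
finger_gap: 0.0644
finger_force: 0.0
```

play_rows([
  [10,0,-3.3,0,-0.101,0,0.75],
  [19.7,0,-5.8,0,-0.202,0,0.75],
  [28.5,0,-6.4,0,-0.303,0,0.75],
])

```text
clock: 9.65
ee_pos: [0.4977, 0.0677, 0.0498]
eef_rot: [[0.081, 0.997, 0.015], [0.992, -0.082, 0.094], [0.095, 0.008, -0.995]]
contact_force: [0.4, -0.8, 0.2]
finger_gap: 0.0658
finger_force: 0.0
```

play_rows([
  [7.9,0,-0.6,0,-0.101,0,0.75],
  [15.5,0,1.5,0,-0.202,0,0.75],
  [22.9,0,6.3,0,-0.303,0,0.75],
  [30.1,0,13.1,0,-0.403,0,0.75],
  [37.3,0,20.8,0,-0.504,0,0.75],
  [37.3,0,20.8,0,-0.504,0,0.75],
])

```text
clock: 10.15
ee_pos: [0.4996, 0.1099, 0.0302]
eef_rot: [[0.071, 0.997, -0.027], [0.915, -0.076, -0.396], [-0.397, 0.003, -0.918]]
contact_force: [-1.7, -0.2, -0.1]
finger_gap: 0.0664
finger_force: 0.0
```

```bash
python3 - <<'E'
from h import *
show(log())
b=robot.grab_frame("top");sc=robot.grab_frame("scene")
cv2.imwrite("pics/c6.png",np.hstack([cv2.resize(sc[150:280,150:300],(400,347)),cv2.resize(b[190:300,200:330],(400,347))]))
E
```

```text
t 10.15 grasp jig mm [-0.2 98.6 47.7] tilt(jx,jy,z) [-0.408 -0.003  0.001] q [ 0.18  0.65  1.59 -0.46  1.05  0.51] F [-1.7 -0.2 -0.1] gap 66.4 ff 0.0
```

View pics/c6.png

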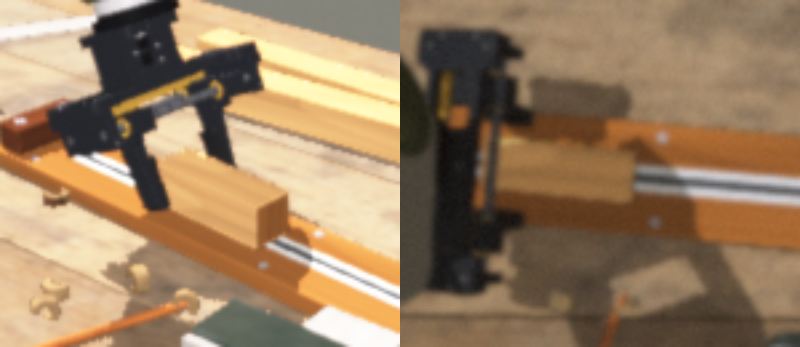

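The block lies flat in the second bay, its leading end at (634,175) in the right half. I measure that end.

```bash
python3 - <<'E'
from h import *
k=400/130; f=lambda u,v:((u-400)/k+200-.3, v/(347/110)+190-.3)
for p in [(634,150),(633,175),(632,200),(570,140),(570,197)]: print(np.round(toJ(at("top",f(*p),.058))*1000,1))
g=np.array([-.0002,.0986,.0477]);a=-.408
for yp in (0,-.001,-.002):
  A=[arc(g,a,yp,t,dz=.001) for t in np.radians([4,10,16,22,28,34,40,46])]
rows(A,(g,a))
E
```

```text
[19.8 -0.3 58. ]
[ 0.7 -1.1 58. ]
[-18.3  -2.   58. ]
[23.1 50.6 58. ]
[-20.2  46.5  58. ]
[-4.0, -0.0, -6.4, 0.0, 0.07, -0.0]
[-10.0, -0.0, -14.2, 0.0, 0.175, 0.0]
[-16.8, -0.0, -21.3, 0.0, 0.279, 0.0]
[-24.3, -0.0, -27.6, 0.0, 0.384, -0.0]
[-32.4, -0.0, -33.1, 0.0, 0.489, 0.0]
[-41.1, -0.0, -37.7, 0.0, 0.593, 0.0]
[-50.2, -0.0, -41.4, 0.0, 0.698, 0.0]
[-59.7, -0.0, -44.2, 0.0, 0.803, 0.0]
```

play_rows([
  [0,0,0,0,0,0,0.3],
  [0,0,0,0,0,0,0.3],
  [0,0,0,0,0,0,0.3],
  [0,0,0,0,0,0,0.3],
  [0,0,0,0,0,0,0.3],
  [0,0,0,0,0,0,0.3],
], squeeze=15)

```text
clock: 10.75
ee_pos: [0.5005, 0.106, 0.032]
eef_rot: [[0.077, 0.997, -0.028], [0.916, -0.082, -0.393], [-0.393, 0.005, -0.919]]
contact_force: [0.6, -3.8, 3.1]
finger_gap: 0.0398
finger_force: 15.0
```

```bash
cat >> h.py <<'E'
def walk(yp,dz=.001,degs=(4,10,16,22,28,34,40,46,52,58,64,70,76,82,87,90),dy=0):
    s=log();P,R=show(s);dr=Ro.from_matrix(R@R0.T).as_rotvec()
    g=tuple(float(v) for v in toJ(P-R[:,2]*.019));a=float(dr@JX)
    A=[arc(g,a,yp,t,dz=dz,dy=dy) for t in np.radians(degs)]
    rows(A[:8],(g,a));print();rows(A[8:],A[7]);print(np.round(np.r_[A[7][0],A[7][1],A[15][0],A[15][1]],4))
E
python3 - <<'E'
from h import *
walk(-.001)
E
```

```text
t 10.75 grasp jig mm [ 1.  94.7 49.5] tilt(jx,jy,z) [-0.404 -0.004 -0.005] q [ 0.17  0.64  1.59 -0.46  1.05  0.51] F [ 0.6 -3.8  3.1] gap 39.8 ff 15.0
[-3.9, -0.0, -6.1, 0.0, 0.07, -0.0]
[-9.8, -0.0, -13.3, 0.0, 0.175, -0.0]
[-16.4, -0.0, -19.9, -0.0, 0.279, -0.0]
[-23.7, -0.0, -25.8, -0.0, 0.384, -0.0]
[-31.6, -0.0, -30.8, -0.0, 0.489, -0.0]
[-39.9, -0.0, -35.0, -0.0, 0.593, -0.0]
[-48.7, -0.0, -38.4, -0.0, 0.698, -0.0]
[-57.7, -0.0, -40.7, -0.0, 0.803, -0.0]

[-5.4, 0.0, -7.6, -0.0, 0.105, 0.0]
[-11.6, 0.0, -14.7, -0.0, 0.209, 0.0]
[-18.4, -0.0, -21.0, -0.0, 0.314, 0.0]
[-25.9, 0.0, -26.6, -0.0, 0.419, 0.0]
[-33.9, 0.0, -31.4, -0.0, 0.524, 0.0]
[-42.4, -0.0, -35.3, -0.0, 0.628, -0.0]
[-49.8, 0.0, -37.9, -0.0, 0.716, 0.0]
[-54.3, 0.0, -39.1, -0.0, 0.768, -0.0]
[ 1.0000e-03  4.2800e-02  1.0970e-01  3.9840e-01  1.0000e-03 -3.2500e-02
  1.1470e-01  1.1664e+00]
```

play_rows([
  [-3.9,0,-6.1,0,0.07,0,0.3],
  [-9.8,0,-13.3,0,0.175,0,0.3],
  [-16.4,0,-19.9,0,0.279,0,0.3],
  [-23.7,0,-25.8,0,0.384,0,0.3],
  [-31.6,0,-30.8,0,0.489,0,0.3],
  [-39.9,0,-35,0,0.593,0,0.3],
  [-48.7,0,-38.4,0,0.698,0,0.3],
  [-57.7,0,-40.7,0,0.803,0,0.3],
], squeeze=30)

```text
clock: 11.42
ee_pos: [0.4974, 0.0694, 0.0927]
eef_rot: [[0.072, 0.997, 0.039], [0.917, -0.081, 0.392], [0.393, 0.007, -0.919]]
contact_force: [0.1, -0.2, -1.9]
finger_gap: 0.04
finger_force: 30.0
```

```bash
python3 - <<'E'
from h import *
show(log())
E
```

```text
t 11.42 grasp jig mm [  0.6  43.  110.2] tilt(jx,jy,z) [ 0.404 -0.008 -0.003] q [-0.3   0.47  1.71  0.45  1.09 -0.46] F [ 0.1 -0.2 -1.9] gap 40.0 ff 30.0
```

play_rows([
  [-5.4,0,-7.6,0,0.105,0,0.3],
  [-11.6,0,-14.7,0,0.209,0,0.3],
  [-18.4,0,-21,0,0.314,0,0.3],
  [-25.9,0,-26.6,0,0.419,0,0.3],
  [-33.9,0,-31.4,0,0.522,0,0.3],
  [-42.4,0,-35.3,0,0.625,0,0.3],
  [-49.8,0,-37.9,0,0.713,0,0.3],
  [-54.3,0,-39.1,0,0.763,0,0.3],
])

```text
clock: 12.08
ee_pos: [0.4924, 0.0032, 0.1077]
eef_rot: [[0.027, 0.996, 0.08], [0.389, -0.084, 0.917], [0.921, 0.006, -0.39]]
contact_force: [2.0, 2.1, 19.4]
finger_gap: 0.0399
finger_force: 30.0
```

```bash
python3 - <<'E'
from h import *
show(log())
g0=(.001,-.0325,.1165);a0=1.167
w=over(g0,a0,(.000,-.011,.118),-1.17,20)
rows([(g0,a0)]+w[:3],((.001,-.0325,.1152),a0));print()
rows(w[3:11],w[2]);print();rows(w[11:19],w[10]);print();rows(w[19:],w[18])
E
```

```text
t 12.08 grasp jig mm [  0.7 -33.4 115.1] tilt(jx,jy,z) [ 1.171 -0.01  -0.003] q [-0.67  0.72  1.69  0.88  1.62 -0.99] F [ 2.   2.1 19.4] gap 39.9 ff 30.0
[1.2, 0.0, -0.5, 0.0, 0.0, 0.0]
[3.8, -0.0, -1.5, 0.0, -0.117, 0.0]
[6.3, -0.1, -2.8, 0.0, -0.234, 0.0]
[8.7, -0.2, -4.1, 0.0, -0.351, 0.0]

[1.5, -0.0, -2.1, -0.0, -0.117, -0.0]
[2.7, -0.1, -4.3, 0.0, -0.234, 0.0]
[3.6, -0.1, -6.3, -0.0, -0.351, -0.0]
[4.2, -0.2, -8.1, 0.0, -0.467, -0.0]
[4.3, -0.2, -9.7, -0.0, -0.584, -0.0]
[4.2, -0.3, -11.1, -0.0, -0.701, 0.0]
[3.6, -0.3, -12.1, 0.0, -0.818, -0.0]
[2.7, -0.4, -12.8, 0.0, -0.935, 0.0]

[-1.0, -0.0, 0.8, -0.0, -0.117, -0.0]
[-1.9, -0.1, 2.0, 0.0, -0.234, 0.0]
[-2.7, -0.1, 3.6, 0.0, -0.351, -0.0]
[-3.3, -0.2, 5.5, 0.0, -0.467, -0.0]
[-3.8, -0.3, 7.8, 0.0, -0.584, -0.0]
[-4.0, -0.3, 10.2, -0.0, -0.701, 0.0]
[-4.1, -0.3, 12.8, 0.0, -0.818, -0.0]
[-3.9, -0.4, 15.4, 0.0, -0.935, -0.0]

[2.3, -0.1, 1.2, -0.0, -0.117, 0.0]
```

play_rows([
  [1.2,0,-0.5,0,0,0,0.3],
  [1.2,0,-0.5,0,0,0,0.75],
  [1.2,0,-0.5,0,0,0,0.75],
  [1.2,0,-0.5,0,0,0,0.75],
  [1.2,0,-0.5,0,0,0,0.75],
  [3.8,0,-1.5,0,-0.117,0,0.75],
  [6.3,0,-2.8,0,-0.234,0,0.75],
  [8.7,0,-4.1,0,-0.351,0,0.75],
])

```text
clock: 12.75
ee_pos: [0.4918, 0.004, 0.1164]
eef_rot: [[0.053, 0.997, 0.063], [0.691, -0.082, 0.718], [0.721, 0.005, -0.693]]
contact_force: [0.2, -1.0, -0.8]
finger_gap: 0.0657
finger_force: 0.0
```

play_rows([
  [1.5,0,-2.1,0,-0.117,0,0.75],
  [2.7,0,-4.3,0,-0.234,0,0.75],
  [3.6,0,-6.3,0,-0.351,0,0.75],
  [4.2,0,-8.1,0,-0.467,0,0.75],
  [4.3,0,-9.7,0,-0.584,0,0.75],
  [4.2,0,-11.1,0,-0.701,0,0.75],
  [3.6,0,-12.1,0,-0.818,0,0.75],
  [2.7,0,-12.8,0,-0.935,0,0.75],
])

```text
clock: 13.42
ee_pos: [0.4914, -0.0028, 0.1282]
eef_rot: [[0.081, 0.997, -0.003], [0.988, -0.08, -0.13], [-0.129, 0.008, -0.992]]
contact_force: [-0.5, -0.0, 0.5]
finger_gap: 0.0661
finger_force: 0.0
```

play_rows([
  [-1,0,0.8,0,-0.117,0,0.75],
  [-1.9,0,2,0,-0.234,0,0.75],
  [-2.7,0,3.6,0,-0.351,0,0.75],
  [-3.3,0,5.5,0,-0.467,0,0.75],
  [-3.8,0,7.8,0,-0.584,0,0.75],
  [-4,0,10.2,0,-0.701,0,0.75],
  [-4.1,0,12.8,0,-0.818,0,0.75],
  [-3.9,0,15.4,0,-0.935,0,0.75],
])

```text
clock: 14.08
ee_pos: [0.4909, -0.0079, 0.1128]
eef_rot: [[0.044, 0.997, -0.066], [0.483, -0.079, -0.872], [-0.874, 0.007, -0.485]]
contact_force: [-0.6, 0.0, -0.5]
finger_gap: 0.0659
finger_force: 0.0
```

```bash
python3 - <<'E'
from h import *
show(log())
rows([((0,-.012,.118),-1.17)])
b=robot.grab_frame("top");cv2.imwrite("pics/t7.png",b)
h=cv2.cvtColor(b,cv2.COLOR_BGR2HSV)
# predicted top-face corners, then scan a row through the middle
c=proj("top",J(0,-.02,.138));print(c)
r=int(round(c[1]));print(h[r-3,int(c[0])-18:int(c[0])+20].tolist())
E
```

```text
t 14.08 grasp jig mm [  0.2 -10.4 122. ] tilt(jx,jy,z) [-1.064 -0.005 -0.005] q [ 0.18  0.69  1.61 -1.03  1.41  0.75] F [-0.6  0.  -0.5] gap 65.9 ff 0.0
[0.7, -0.2, 3.2, 0.001, -0.106, -0.007]
[283.059501   245.03007202]
[[27, 17, 139], [21, 13, 140], [10, 21, 143], [14, 27, 143], [15, 18, 141], [15, 22, 140], [21, 18, 139], [16, 24, 139], [17, 37, 138], [15, 74, 151], [15, 119, 169], [14, 152, 175], [14, 169, 167], [13, 178, 163], [13, 176, 162], [14, 179, 164], [13, 181, 165], [14, 183, 162], [13, 178, 163], [13, 184, 161], [13, 180, 160], [13, 183, 162], [13, 180, 160], [13, 177, 161], [13, 183, 159], [13, 175, 166], [15, 163, 172], [17, 147, 174], [16, 143, 153], [14, 141, 121], [13, 149, 103], [12, 150, 100], [12, 155, 97], [14, 158, 95], [13, 163, 102], [13, 169, 115], [13, 166, 114], [13, 162, 107]]
```

play_rows([
  [0.7,-0.2,2,0,-0.1,0,0.75],
  [0.7,-0.2,2,0,-0.1,0,0.3],
  [0.7,-0.2,2,0,-0.1,0,0.3],
  [0.7,-0.2,2,0,-0.1,0,0.3],
  [0.7,-0.2,2,0,-0.1,0,0.3],
  [0.7,-0.2,2,0,-0.1,0,0.3],
  [0.7,-0.2,2,0,-0.1,0,0.3],
], squeeze=15)

```text
clock: 14.72
ee_pos: [0.4905, -0.0104, 0.1115]
eef_rot: [[0.038, 0.997, -0.072], [0.399, -0.081, -0.913], [-0.916, 0.006, -0.401]]
contact_force: [0.2, 0.5, 3.5]
finger_gap: 0.0393
finger_force: 15.0
```

```bash
python3 - <<'E'
from h import *
walk(-.0415)
E
```

```text
t 14.72 grasp jig mm [ 1.000e-01 -1.220e+01  1.191e+02] tilt(jx,jy,z) [-1.158 -0.003 -0.007] q [ 0.19  0.73  1.6  -1.09  1.47  0.8 ] F [0.2 0.5 3.5] gap 39.3 ff 15.0
[-4.1, 0.0, 5.4, 0.0, 0.07, -0.0]
[-8.1, 0.0, 14.4, -0.0, 0.175, -0.0]
[-11.1, 0.0, 23.8, -0.0, 0.279, -0.0]
[-13.2, 0.0, 33.4, -0.0, 0.384, 0.0]
[-14.2, 0.0, 43.2, -0.0, 0.489, -0.0]
[-14.2, 0.0, 53.1, -0.0, 0.593, -0.0]
[-13.1, -0.0, 62.9, -0.0, 0.698, -0.0]
[-11.1, 0.0, 72.6, -0.0, 0.803, 0.0]

[-4.6, -0.0, 8.7, -0.0, 0.105, -0.0]
[-8.3, -0.0, 17.9, -0.0, 0.209, -0.0]
[-11.0, 0.0, 27.4, -0.0, 0.314, -0.0]
[-12.7, -0.0, 37.1, -0.0, 0.419, -0.0]
[-13.4, 0.0, 46.9, -0.0, 0.524, -0.0]
[-13.0, 0.0, 56.8, 0.0, 0.628, -0.0]
[-11.9, 0.0, 64.9, -0.0, 0.716, -0.0]
[-11.0, -0.0, 69.8, -0.0, 0.768, -0.0]
[ 1.000e-04 -9.390e-02  1.104e-01 -3.551e-01  1.000e-04 -1.426e-01
  4.830e-02  4.128e-01]
```

play_rows([
  [-4.1,0,5.4,0,0.07,0,0.3],
  [-8.1,0,14.4,0,0.175,0,0.3],
  [-11.1,0,23.8,0,0.279,0,0.3],
  [-13.2,0,33.4,0,0.384,0,0.3],
  [-14.2,0,43.2,0,0.489,0,0.3],
  [-14.2,0,53.1,0,0.593,0,0.3],
  [-13.1,0,62.9,0,0.698,0,0.3],
  [-11.1,0,72.6,0,0.803,0,0.3],
], squeeze=30)

```text
clock: 15.38
ee_pos: [0.4849, -0.0812, 0.0925]
eef_rot: [[0.078, 0.997, -0.021], [0.936, -0.081, -0.343], [-0.344, 0.008, -0.939]]
contact_force: [-0.5, 0.8, -1.8]
finger_gap: 0.0395
finger_force: 30.0
```

play_rows([
  [-4.6,0,8.7,0,0.105,0,0.3],
  [-8.3,0,17.9,0,0.209,0,0.3],
  [-11,0,27.4,0,0.314,0,0.3],
  [-12.7,0,37.1,0,0.419,0,0.3],
  [-13.4,0,46.9,0,0.524,0,0.3],
  [-13,0,56.8,0,0.626,0,0.3],
  [-11.9,0,64.9,0,0.71,0,0.3],
  [-11,0,69.8,0,0.762,0,0.3],
])

```text
clock: 16.05
ee_pos: [0.4825, -0.1168, 0.0301]
eef_rot: [[0.075, 0.996, 0.039], [0.914, -0.084, 0.397], [0.399, 0.006, -0.917]]
contact_force: [7.1, 1.1, 33.0]
finger_gap: 0.0396
finger_force: 30.0
```

```bash
python3 - <<'E'
from h import *
show(log())
E
```

```text
t 16.05 grasp jig mm [ 1.000e-01 -1.439e+02  4.750e+01] tilt(jx,jy,z) [ 0.41  -0.008 -0.006] q [-0.66  0.62  1.67  0.39  1.11 -0.79] F [ 7.1  1.1 33. ] gap 39.6 ff 30.0
```

play_rows([
  [0.6,0,-1.4,0,0,0,0.3],
  [0.6,0,-1.4,0,0,0,0.75],
  [0.6,0,-1.4,0,0,0,0.75],
  [0.6,0,-1.4,0,0,0,0.75],
  [0.6,0,-1.4,0,0,0,0.75],
])

```text
clock: 16.47
ee_pos: [0.4821, -0.115, 0.032]
eef_rot: [[0.072, 0.997, 0.036], [0.916, -0.08, 0.393], [0.394, 0.005, -0.919]]
contact_force: [-0.4, 0.1, 0.7]
finger_gap: 0.0639
finger_force: 0.0
```

```bash
python3 - <<'E'
from h import *
show(log())
b=robot.grab_frame("top");sc=robot.grab_frame("scene")
cv2.imwrite("pics/c8.png",np.hstack([cv2.resize(sc[180:320,200:400],(400,280)),cv2.resize(b[210:350,240:440],(400,280))]))
E
```

```text
t 16.47 grasp jig mm [  -0.4 -142.    49.5] tilt(jx,jy,z) [ 0.405 -0.005 -0.002] q [-0.65  0.61  1.68  0.38  1.11 -0.79] F [-0.4  0.1  0.7] gap 63.9 ff 0.0
```

View pics/c8.png

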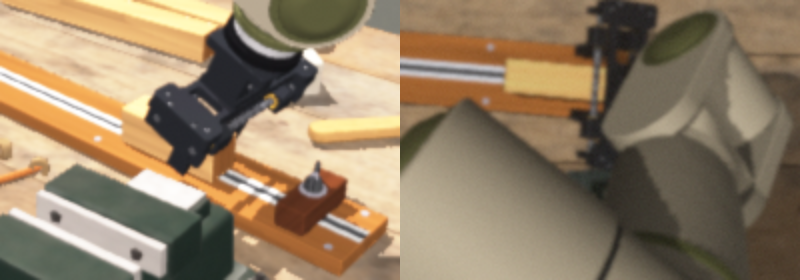

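The block lies in the third bay beside the gripper, with the vise edge near (230,230) in the left half. Next I triangulate the vise and measure the stop.

```bash
python3 - <<'E'
from h import *
def tri(pt,ps):
    o1,d1=ray("top",pt);o2,d2=ray("scene",ps)
    A=np.column_stack([d1,-d2]);k=np.linalg.lstsq(A,o2-o1,rcond=None)[0];p=o1+d1*k[0];q=o2+d2*k[1]
    return (p+q)/2,np.linalg.norm(p-q)
s=lambda u,v:(u/2.6+100,v/2.6+90); t=lambda u,v:(u/2.5+130,v/2.5+110)
for n,a,b in [("plate far-left",t(546,516),s(452,454)),("plate far-right",t(617,516),s(530,487)),("batt",t(384,40),s(543,265)),("wingtop",t(632,362),s(672,447))]:
    P,e=tri(a,b);print(n,np.round(P,3),np.round(toJ(P),3),round(e,4))
# vise outline (dark green) from first top picture, back-projected at several heights
for z in (.0,.06,.1,.13): print(z,np.round(toJ(at("top",t(570,470),z)),3),np.round(toJ(at("top",t(640,490),z)),3))
E
```

```text
plate far-left [ 0.336 -0.15   0.101] [-0.143 -0.181  0.101] 0.005
plate far-right [ 0.336 -0.212  0.102] [-0.139 -0.243  0.102] 0.0016
batt [0.781 0.02  0.039] [0.287 0.023 0.039] 0.0496
wingtop [ 0.475 -0.24   0.071] [ 0.002 -0.259  0.071] 0.0095
0.0 [-0.112 -0.218  0.   ] [-0.125 -0.288  0.   ]
0.06 [-0.106 -0.206  0.06 ] [-0.119 -0.272  0.06 ]
0.1 [-0.103 -0.198  0.1  ] [-0.115 -0.261  0.1  ]
0.13 [-0.1   -0.192  0.13 ] [-0.112 -0.253  0.13 ]
```

```bash
cat >> h.py <<'E'
def tcp(x,y,z,a):
    R=Ro.from_rotvec(a*JX).as_matrix()@R0
    return toJ(J(x,y,z)-R[:,2]*.019),a
E
python3 - <<'E'
from h import *
from kin import ik
g=((-.0004,-.142,.0495),.405)
w=[((0,-.142,.085),.405),((0,-.145,.12),.4),((.004,-.16,.15),.39),((.008,-.195,.17),.38),tcp(.012,-.25,.16,.37),tcp(.012,-.285,.15,.36),tcp(.012,-.31,.135,.35),tcp(.012,-.31,.10,.35)]
rows(w,g);print()
rows([tcp(.012,-.31,.065,.35),tcp(.012,-.31,.04,.35),tcp(.012,-.31,.026,.35)],w[-1])
q=np.array(robot.get_state()["joint_positions"])
for p in [w[-1],tcp(.012,-.31,.026,.35),tcp(.012,-.2,.026,.35)]: q,e=ik(*pose(*p),q);print(np.round(q,2),round(e,4))
E
```

```text
[14.0, 0.4, -32.6, 0.0, 0.0, 0.0]
[24.9, 0.4, -66.0, -0.0, -0.005, 0.0]
[22.8, 4.4, -99.5, 0.0, -0.015, -0.0]
[-1.7, 8.4, -131.6, -0.0, -0.025, 0.0]
[-55.7, 12.4, -163.1, -0.0, -0.035, 0.0]
[-91.8, 12.4, -167.7, -0.0, -0.045, 0.0]
[-120.7, 12.4, -163.8, -0.0, -0.055, 0.0]
[-134.5, 12.4, -131.6, -0.0, -0.055, 0.0]

[-12.0, -0.0, 32.9, 0.0, 0.0, 0.0]
[-20.6, -0.0, 56.4, 0.0, 0.0, 0.0]
[-25.4, -0.0, 69.5, 0.0, 0.0, 0.0]
[-0.87  0.62  1.35  0.25  1.43 -0.86] 0.0
[-0.87  0.72  1.42  0.26  1.27 -0.9 ] 0.0
[-0.72  0.65  1.58  0.31  1.14 -0.8 ] 0.0
```

play_rows([
  [14,0,-32.6,0,0,0,0.75],
  [24.9,0,-66,0,0,0,0.75],
  [22.8,4,-99.5,0,-0.015,0,0.75],
  [-1.7,8,-131.6,0,-0.025,0,0.75],
  [-38,12,-150,0,-0.035,0,0.4],
  [-74,12.4,-165,0,-0.045,0,0],
  [-105,12.4,-166,0,-0.055,0,0],
  [-121,12.4,-163.8,0,-0.055,0,0],
])

```text
clock: 17.23
ee_pos: [0.4794, -0.2946, 0.134]
eef_rot: [[0.076, 0.997, 0.033], [0.937, -0.083, 0.34], [0.342, 0.005, -0.94]]
contact_force: [-0.5, 0.3, 0.6]
finger_gap: 0.0417
finger_force: 0.0
```

```bash
python3 - <<'E'
from h import *
show(log())
rows([tcp(.012,-.31,.1,.35),tcp(.012,-.31,.065,.35),tcp(.012,-.31,.04,.35),tcp(.012,-.31,.027,.35)])
b=robot.grab_frame("top");cv2.imwrite("pics/t9.png",b)
cv2.imwrite("pics/c9.png",cv2.resize(b[220:300,280:420],(798,456),interpolation=cv2.INTER_CUBIC))
E
```

```text
t 17.23 grasp jig mm [  10.8 -320.2  151.8] tilt(jx,jy,z) [ 0.349 -0.006 -0.005] q [-0.87  0.58  1.32  0.25  1.5  -0.84] F [-0.5  0.3  0.6] gap 41.7 ff 0.0
[-8.1, 0.9, 33.2, 0.007, 0.001, -0.004]
[-20.1, 0.8, 66.1, 0.007, 0.001, -0.004]
[-28.6, 0.6, 89.6, 0.007, 0.001, -0.004]
[-33.1, 0.6, 101.8, 0.007, 0.001, -0.004]
```

View pics/c9.png

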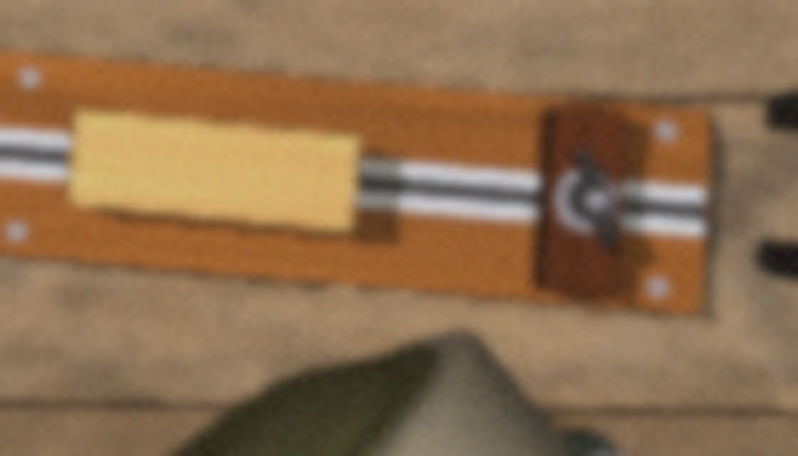

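The block lies at (72–360, 170) and the stop at (545–640, 200), with the nut's wings turned across the bed. The gap is clear. I measure both.

```bash
cat > gap.py <<'E'
from h import *
def gap(b):
    h=cv2.cvtColor(b,cv2.COLOR_BGR2HSV)
    m=cv2.inRange(h,(15,60,150),(30,170,255)); m[:225]=0;m[268:]=0;m[:,:270]=0;m[:,375:]=0
    c=max(cv2.findContours(m,0,2)[0],key=cv2.contourArea);r=cv2.minAreaRect(c);q=cv2.boxPoints(r)
    print("block",np.round(toJ(at("top",r[0],.058))*1000,1),[np.round(toJ(at("top",p,.058))[:2]*1000,1).tolist() for p in q])
    v=h[:,:,2].astype(int)
    for x in (-.032,-.028,.028,.032):   # sample V along jig y at stop-top height
        ys=np.arange(-.30,-.13,.002); px=[proj("top",J(x,y,.044)) for y in ys]
        s=np.array([cv2.getRectSubPix(h[:,:,2],(1,1),(float(p[0]),float(p[1])))[0,0] for p in px]).astype(int)
        d=np.where(s<118)[0]; print("stop dark from/to",x,np.round(ys[d.min()]*1000),np.round(ys[d.max()]*1000))
E
python3 - <<'E'
from gap import *
gap(cv2.imread("pics/t9.png"))
E
```

```text
block [  -0.3 -101.1   58. ] [[-21.3, -39.4], [22.0, -39.9], [20.8, -162.9], [-22.3, -161.7]]
stop dark from/to -0.032 -284.0 -240.0
stop dark from/to -0.028 -284.0 -240.0
stop dark from/to 0.028 -286.0 -240.0
stop dark from/to 0.032 -284.0 -240.0
```

play_rows([
  [-8,0.8,33,0,0,0,0],
  [-20,0.8,66,0,0,0,0],
  [-28.6,0.6,89.6,0,0,0,0],
  [-33,0.6,101.5,0,0,0,0],
  [-33,0.6,101.5,0,0,0,0],
])

```text
clock: 17.7
ee_pos: [0.4802, -0.2851, 0.0251]
eef_rot: [[0.075, 0.997, 0.027], [0.934, -0.08, 0.347], [0.349, -0.001, -0.937]]
contact_force: [-0.7, -0.1, 0.2]
finger_gap: 0.004
finger_force: 0.0
```

play_rows([
  [11,0,4,0,0,0,0],
  [21,0,7.7,0,0,0,0],
  [31.5,0,11.5,0,0,0,0],
  [42,0,15.4,0,0,0,0],
  [52.5,0,19.2,0,0,0,0],
  [63,0,23,0,0,0,0],
  [73.5,0,26.8,0,0,0,0],
  [83,0,30.3,0,0,0,0],
])

```text
clock: 18.37
ee_pos: [0.4884, -0.1986, 0.0282]
eef_rot: [[0.074, 0.997, 0.032], [0.936, -0.081, 0.342], [0.344, 0.005, -0.939]]
contact_force: [-0.6, -3.5, 1.9]
finger_gap: 0.0003
finger_force: 1.7
```

```bash
python3 - <<'E'
from gap import *
s=log();show(s);print("tcp",np.round(toJ(s["ee_pos"])*1000,1))
b=robot.grab_frame("top");cv2.imwrite("pics/t10.png",b);gap(b)
h=cv2.cvtColor(b,cv2.COLOR_BGR2HSV)
for x in (-.03,.03):
    print([int(h[tuple(np.round(proj("top",J(x,y,.044))[::-1]).astype(int))][2]) for y in np.arange(-.24,-.15,.003)])
E
```

```text
t 18.37 grasp jig mm [  12.3 -223.9   46.1] tilt(jx,jy,z) [ 0.351 -0.005 -0.003] q [-0.75  0.65  1.56  0.3   1.16 -0.82] F [-0.6 -3.5  1.9] gap 0.3 ff 1.7
tcp [  12.5 -217.3   28.2]
block [   0.8 -101.2   58. ] [[-21.8, -39.8], [20.7, -39.1], [23.4, -162.7], [-19.0, -162.8]]
stop dark from/to -0.032 -286.0 -132.0
stop dark from/to -0.028 -294.0 -132.0
stop dark from/to 0.028 -300.0 -170.0
stop dark from/to 0.032 -300.0 -170.0
[125, 109, 110, 126, 144, 153, 148, 132, 108, 97, 90, 85, 84, 89, 88, 89, 90, 85, 86, 89, 89, 88, 73, 89, 92, 80, 74, 84, 81, 85]
[35, 43, 41, 43, 35, 38, 64, 89, 88, 83, 81, 78, 80, 95, 94, 96, 92, 89, 87, 92, 92, 78, 75, 103, 128, 144, 143, 141, 141, 141]
```

play_rows([
  [4,0,1.4,0,0,0,0],
  [7.5,0,2.7,0,0,0,0],
  [10.5,0,3.8,0,0,0,0],
  [12.5,0,4.6,0,0,0,0],
  [14,0,5.1,0,0,0,0],
  [14,0,5.1,0,0,0,0],
])

```text
clock: 18.92
ee_pos: [0.4895, -0.1849, 0.0279]
eef_rot: [[0.075, 0.997, 0.032], [0.936, -0.081, 0.342], [0.344, 0.004, -0.939]]
contact_force: [-1.2, -2.8, 2.2]
finger_gap: 0.0005
finger_force: 1.3
```

```bash
python3 - <<'E'
from gap import *
s=log();show(s);print("tcp",np.round(toJ(s["ee_pos"])*1000,1))
b=robot.grab_frame("top");cv2.imwrite("pics/t11.png",b);gap(b)
h=cv2.cvtColor(b,cv2.COLOR_BGR2HSV)
for x in (-.03,0,.03):
    print([int(h[tuple(np.round(proj("top",J(x,y,.044))[::-1]).astype(int))][2]) for y in np.arange(-.19,-.14,.002)])
E
```

```text
t 18.92 grasp jig mm [  12.3 -210.2   45.7] tilt(jx,jy,z) [ 0.351 -0.005 -0.003] q [-0.73  0.65  1.58  0.31  1.15 -0.81] F [-1.2 -2.8  2.2] gap 0.5 ff 1.3
tcp [  12.4 -203.6   27.9]
block [-1.000e-01 -1.004e+02  5.800e+01] [[-21.7, -39.7], [20.8, -39.5], [21.6, -161.2], [-20.8, -160.7]]
stop dark from/to -0.032 -272.0 -132.0
stop dark from/to -0.028 -280.0 -132.0
stop dark from/to 0.028 -300.0 -158.0
stop dark from/to 0.032 -300.0 -158.0
[88, 91, 91, 93, 91, 89, 86, 86, 86, 85, 87, 90, 88, 82, 82, 81, 109, 139, 154, 155, 155, 151, 148, 136, 119]
[77, 80, 88, 110, 110, 130, 129, 103, 81, 81, 73, 90, 107, 141, 179, 179, 204, 210, 210, 211, 210, 210, 212, 210, 209]
[86, 90, 98, 94, 96, 96, 91, 87, 84, 89, 89, 93, 91, 88, 82, 89, 89, 115, 135, 144, 142, 142, 146, 144, 146]
```

play_rows([
  [0.8,0,0.3,0,0,0,0],
  [1.5,0,0.5,0,0,0,0],
  [1.5,0,0.5,0,0,0,0],
  [-10,0,-3.6,0,0,0,0],
  [-28,0,-10,0,0,0,0],
  [-40,0,-40,0,0,0,0],
  [-40,0,-80,0,0,0,0],
  [-60,0,-110,0,0,0,0],
])

```text
clock: 19.63
ee_pos: [0.4815, -0.2785, 0.1131]
eef_rot: [[0.073, 0.997, 0.032], [0.936, -0.08, 0.343], [0.345, 0.005, -0.939]]
contact_force: [0.5, -0.8, -0.3]
finger_gap: 0.0005
finger_force: 0.0
```

```bash
python3 - <<'E'
from gap import *
s=log();show(s)
b=robot.grab_frame("top");cv2.imwrite("pics/t12.png",b);gap(b)
h=cv2.cvtColor(b,cv2.COLOR_BGR2HSV)
for x in (-.03,0,.03):
    print([int(h[tuple(np.round(proj("top",J(x,y,.044))[::-1]).astype(int))][2]) for y in np.arange(-.20,-.14,.002)])
for n in ["screw_box","hammer","batten_1"]:
    for d in robot.recognise("top",n): print(n,np.round(d["at"]),round(d["score"],2))
E
```

```text
t 19.63 grasp jig mm [  11.7 -304.2  130.9] tilt(jx,jy,z) [ 0.352 -0.005 -0.002] q [-0.85  0.59  1.37  0.25  1.44 -0.84] F [ 0.5 -0.8 -0.3] gap 0.5 ff 0.0
block [ -1.1 -98.7  58. ] [[-22.3, -37.1], [20.9, -37.5], [20.2, -160.2], [-22.8, -159.2]]
stop dark from/to -0.032 -200.0 -156.0
stop dark from/to -0.028 -200.0 -154.0
stop dark from/to 0.028 -202.0 -156.0
stop dark from/to 0.032 -200.0 -156.0
[108, 99, 99, 94, 87, 88, 92, 92, 92, 93, 93, 93, 86, 86, 86, 89, 89, 89, 88, 88, 79, 88, 116, 134, 139, 139, 148, 148, 153, 156]
[74, 66, 70, 70, 70, 74, 85, 86, 103, 103, 127, 143, 122, 93, 93, 77, 94, 91, 118, 158, 158, 195, 210, 211, 214, 211, 211, 213, 214, 213]
[107, 89, 87, 79, 79, 82, 89, 96, 98, 95, 95, 95, 91, 88, 86, 86, 92, 95, 90, 86, 86, 86, 106, 131, 142, 143, 143, 142, 147, 147]
screw_box [309. 156.] 0.61
hammer [394. 155.] 0.91
batten_1 [203. 157.] 0.91
batten_1 [217. 132.] 0.78
```

```bash
python3 -c "
from cell import robot
print(robot.sign_off())"
```

```text
the job is handed in; nothing more can be done
None
```

I handed the job in at about 20 s of the 72 s allowed: the block lies flat in the third bay (centre measured at jig y ≈ -99 mm) with the sliding stop's face touching its end at about 440 mm from the fixed face, and the hammer, box and battens show no visible movement; the hand-in gave no verdict.

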